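# Rack the weighted handles to cure, slug end down

## Task

Each of the two blue handles lying on the table has a lead slug freshly bonded inside one end, and nothing shows which: feel for the heavy end by lifting the handle, then lay each in a free lane of the sloping curing rack with the heavy end down, slid fully home under the keeper bar against the ledge, so that the slug stays bedded while the resin sets. The resin is wet, so never lay one in the rack heavy end up. Leave the handle already racked and everything else on the table where they are.

Things in the scene. Friction and masses are not known exactly. Their poses are not given: they have to be found in the camera images.
- handle_1: Blue handle lying among other things on the table, 130 mm long, alike at both ends: round shaft 22 mm thick with black rubber rings, an aluminium hexagon 14 mm long at each end, 26 mm across flats, 30 mm across corners. Origin on its centre line at mid-length (13 mm up as it lies), x along it. A hidden lead slug fills one end, +x or -x: not known which.
- handle_2: A second such handle lying close to it, the slug perhaps in its other end. Each weighs about 0.24 kg (give or take a sixth), two thirds of it slug, so the centre of mass lies about 27 mm from mid-length towards the slug: held level at mid-length it pulls on the wrist with about 0.065 N m, slug end down.
- handle_3: A third such handle, already home in the middle lane of the rack, slug end down; it stays there.
- rack: Wooden curing rack, fixed to the table: base 150 mm deep (x) by 190 mm wide (y), 125 mm tall. Origin at the centre of its underside, z up; its low front is its -x side, which faces roughly towards the robot.
- rack_board: The rack's sloping plywood board. Origin in the middle lane, on the upper face at the foot of the 24 mm high stop ledge at its low end; x points up the slope, 40 degrees above level, y to the left across the lanes, z square out of the face. The face ends at x = 135 mm. Home, a handle lies flat on it, low end against the ledge: mid-length at x = 65, z = 13 mm.
- lane_left (a point): Foot of the free left lane, on the board's face at the ledge (board x = 0, y = +54 mm; axes as the board's). In each lane wooden cheeks 42 mm high leave a pocket 36 mm wide from x = 0 to 24 mm. Above it the face is bare up to x = 109 mm; from there to 133 mm strips 5 mm high, 14 mm wide, stand midway between lanes.
- lane_right (a point): Foot of the free right lane, likewise (board x = 0, y = -54 mm). Let go on the slope, a handle tends to slide down by itself.
- keeper (a point): Middle of the steel keeper bar's underside. The bar, 8 mm thick, runs across all lanes (along board y) at board x = 14 mm, its underside 31 mm above the face: a handle lying on the board can enter the pocket only by sliding down under it.
- die_short: steel threaded die standing upright, 33 mm across its hex ring, 56 mm tall; origin at the centre of its underside
- centre_plug: grey turned plug with a conical tip, 21 mm round, 33 mm tall, standing; origin at the centre of its underside
- collet_holder: black tube-shaped holder with a wider foot, standing, 32 x 42 mm at the foot, 68 mm tall; origin at its underside, near the middle
- lead_lump: dull grey lead casting, 21 x 32 mm, 34 mm tall; origin at the centre of its underside
- die_tall: tall steel threaded die standing upright, 33 mm across, 128 mm tall; origin at the centre of its underside
- mug_1: white dotted mug with a handle, 82 x 117 mm, 91 mm tall; origin at its underside
- lube_tin: round white tin, 60 mm across, 19 mm tall; origin at the centre of its underside
- glass_bowl: shallow clear glass bowl, 96 mm across, 31 mm tall; origin at the centre of its underside

How it is judged:
By the outcome, as a careful person would: the job done as asked, in the order asked, and still so for the second after the job is handed in, with the robot touching nothing.
It also fails if it takes over 61 s, if anything falls off the work surface, if the arm or the gripper's body presses on something with over 40 N, if the wrist force passes 120 N, or if a joint passes its speed limit or range.

## Robot

A 6-joint arm with a two-finger parallel gripper is mounted at the origin on a cart in front of the work surface, level with it; the furniture and walls round the work are solid. World frame = base frame: x ahead of the robot, y to its left, z up, the work surface at z = 0. Lengths are in m, angles in rad, forces in N, time in s.
With the tool pointing down it reaches from about 0.25 to 0.725 m from the base axis. Payload 4 kg.
Tool frame: the origin (TCP) lies where the fingers leave the gripper's body, on its centre line; the fingertips stand 73 mm ahead of it and the grasp point (between the pads) lies 54 mm ahead of it; z points along the fingers, y is the line along which they close (so a half turn about z gives the same grasp; the last joint's range is limited). The gripper opens to 85 mm and grips with 20 to 120 N. Pads are 22 mm wide; open, the fingers measure 114 mm over their backs; the gripper's body (76 mm by 85 mm) begins 54 mm behind the grasp point. The pads swing forward as they close: fully open they stand 13 mm farther back than shut.
Start: joints at [0, 0.241, 0.005, 1.335, 0, 1.571], TCP at [0.5, -0, 0.304] pointing down, gripper open.
Joint ranges: [-2.72, 2.72], [-1.05, 1.87], [-1.09, 1.28], [-1.99, 2.15], [-1.42, 1.44], [-3.14, 3.14]. Speed limits (rad/s): [2.79, 2.79, 3.14, 3.14, 3.14, 3.14].

## Interface

Orientations are given as [roll, pitch, yaw] about the fixed x, y, z axes, in that order (R = Rz(yaw) Ry(pitch) Rx(roll)).
In Python, from bench import r gives the robot as it stands. The module is installed in compiled form; this text tells all that it offers.
- The arm moves only by the tool servo_tool, never from a script. Its argument "series" is a list of rows, each a list of 3 entries, a list of its own where there are three numbers: the shift along the tool's x, y, z in cm, then the turn, a rotation vector about the tool's x, y, z in rad, then the finger opening in cm, from 0 to 8.54. A call has 1 to 20 rows; each row shifts and turns the commanded pose from where the row before left it, along the tool's axes as they then stand; what a row does not reach is not made up. A row lasts 1/8 s, in which the tool goes at most 62.5 mm and 10.7 degrees, less where a joint would pass 70% of its speed; a pose out of reach is approached as far as the arm can. A call with a gripper value outside its range is refused whole. The fingers move at their own pace and stop on an object; "squeeze" is the grip in N (left out, the last holds). Time passes only in rows, so rows that do not move let the fingers close. It gives the time, the measured TCP pose, the force, the opening and the grip force at its end, in the units of the state.
- r.state(): the state, without advancing time (a new reading comes with each control period).
- r.snapshot(name): name is "scene" or "side" or "wrist"; returns a dict with "color" (384x512x3 uint8, red, green, blue), "fx", "fy", "cx", "cy" (pixels), "R" (3x3) and "t" (3): a world point X has camera coordinates R X + t. Camera axes: x right, y down, z forward; pixel columns grow to the right and rows downward; lengths in m; the calibration is good to about 2 mm. A picture is of the moment at which its call begins. There is no depth.
- r.finish_job(): hands the job in; it is judged then, once.
The state is a dict: "time_s": time; "joint_positions": joint angles; "dq": joint speeds; "joint_torque": joint torques, N m; "position": TCP position; "tcp_rot": TCP orientation; "force": force on the tool from outside, world axes, zero at the start; "torque": the same for the moment, N m; "grip_width": finger opening in m; "gripper_force": force on a finger pad.
Only numpy, scipy, OpenCV 4.12 (cv2) and the standard library are available. Lean on these libraries where they do the work, as an engineer would, in place of code of your own. Each camera call takes 0.05 s, during which the arm holds its last target. There are 200 camera calls.

## Working session

There is one attempt and no reset: what is moved stays moved. The work goes in short steps, Python scripts to look and compute and a tool call to move; the robot and the scene stay as the last step left them, time stands still between calls to the robot, and variables do not carry over. Pictures are saved under pics/ and viewed, at most 10 in all, crops included, and the job is handed in when it is done.

Besides the shell and the picture viewer there is one more tool, called after ">>>" by a JSON object that holds its "fn" and its "kwargs", one argument or row to a line. servo_tool: Moves the arm, as the interface text tells. Its arguments: {"type":"object","properties":{"series":{"type":"array"},"squeeze":{"type":"number"}},"required":["series"]}

```bash
mkdir -p pics; python3 - <<'E'
from bench import r
import cv2,pickle
d={}
for n in("scene","side","wrist"):
    s=r.snapshot(n);d[n]=s;cv2.imwrite(f"pics/{n}0.png",s["color"][:,:,::-1])
    print(n,s["fx"],s["cx"],s["cy"],(-s["R"].T@s["t"]).round(3),s["R"][2].round(2))
pickle.dump(d,open("s0.pkl","wb"))
s=r.state();print(s)
E
```

```text
scene 482.6300889523138 253.63913513436475 193.95448292964613 [0.158 0.708 1.018] [ 0.34 -0.6  -0.73]
side 473.7759400713801 257.7026647831697 188.03895066069228 [ 0.675 -1.355  0.598] [-0.07  0.93 -0.37]
wrist 299.4847684838061 252.55167277424104 185.7524734826455 [0.5   0.07  0.373] [-0.   -0.28 -0.96]
{'time_s': 0.15, 'joint_positions': array([2.44778983e-06, 2.41240902e-01, 4.00999167e-03, 1.33517564e+00,
       1.67850981e-05, 1.57081639e+00]), 'dq': array([-1.87345388e-04, -2.80389422e-03,  4.88193998e-03, -1.69582253e-04,
        1.20744395e-03,  4.10626370e-05]), 'joint_torque': array([-1.62746033e-03, -3.72633219e+01,  2.52638429e+01,  1.23480460e-02,
       -1.30651040e-05,  1.49362950e-05]), 'position': array([4.99635917e-01, 5.09868287e-06, 3.03207823e-01]), 'tcp_rot': array([-3.13998243e+00, -1.67527695e-05,  1.57077868e+00]), 'force': array([ 0.29963046, -0.04919939,  1.09336548]), 'torque': array([-0.05400602,  0.00902938,  0.03096668]), 'gripper_force': 0.0, 'grip_width': 0.0852318148539142}
```

View pics/scene0.png

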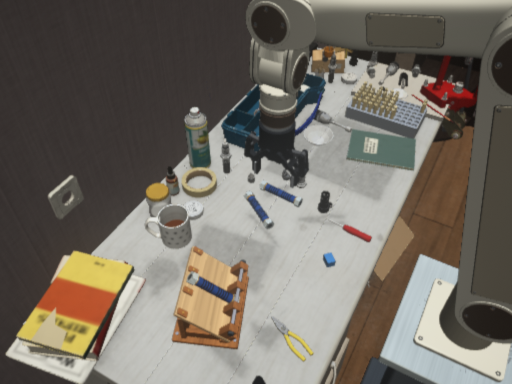

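View pics/side0.png

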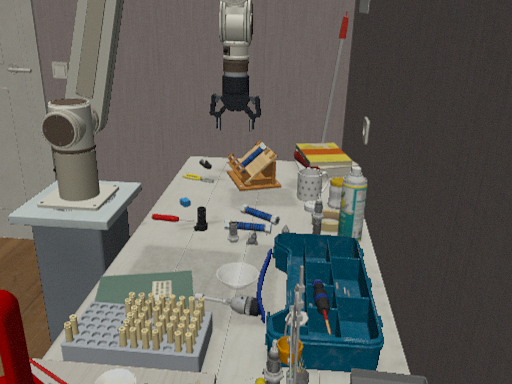

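View pics/wrist0.png

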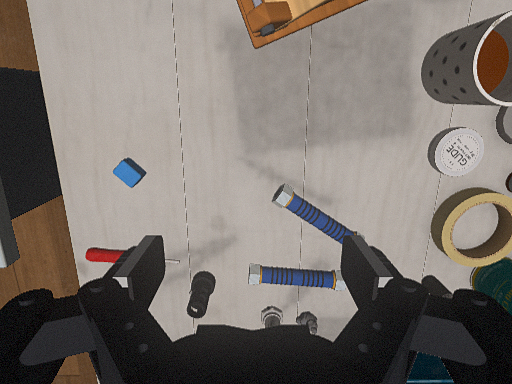

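The scene view has the handles at about (258,210) and (281,193), with the rack at (212,295) and its keeper on the right, the robot side. In the wrist view the handles are at (315,212) and (297,276). Next I measure with masks and zoom in on the rack.

```bash
cat > h.py <<'E'
import numpy as np,cv2,pickle
def ray(s,u,v):
    d=s["R"].T@np.array([(u-s["cx"])/s["fx"],(v-s["cy"])/s["fy"],1]);return -s["R"].T@s["t"],d
def onz(s,u,v,z):
    c,d=ray(s,u,v);return c+d*(z-c[2])/d[2]
def tri(*o):
    A=np.zeros((3,3));b=np.zeros(3)
    for s,u,v in o:
        c,d=ray(s,u,v);d=d/np.linalg.norm(d);P=np.eye(3)-np.outer(d,d);A+=P;b+=P@c
    return np.linalg.solve(A,b)
def proj(s,X):
    p=s["R"]@np.array(X)+s["t"];return s["fx"]*p[0]/p[2]+s["cx"],s["fy"]*p[1]/p[2]+s["cy"]
def blobs(s,amin=60):
    h=cv2.cvtColor(s["color"],cv2.COLOR_RGB2HSV)
    m=cv2.inRange(h,(105,110,40),(125,255,255));m=cv2.morphologyEx(m,cv2.MORPH_CLOSE,np.ones((5,5)))
    out=[]
    for c in cv2.findContours(m,cv2.RETR_EXTERNAL,cv2.CHAIN_APPROX_NONE)[0]:
        if cv2.contourArea(c)>amin:out.append(cv2.minAreaRect(c))
    return out
E
python3 - <<'E'
from h import *
d=pickle.load(open("s0.pkl","rb"))
for n in d:
    for (c,sz,a) in blobs(d[n]):
        B=cv2.boxPoints((c,sz,a));k=0 if np.linalg.norm(B[0]-B[1])<np.linalg.norm(B[1]-B[2]) else 1
        e1=(B[k]+B[(k+1)%4])/2;e2=(B[(k+2)%4]+B[(k+3)%4])/2
        print(n,np.round(c),np.round(sz),onz(d[n],*c,.013).round(4),onz(d[n],*e1,.013).round(4),onz(d[n],*e2,.013).round(4))
s=d["scene"]["color"][235:355,165:260,::-1];cv2.imwrite("pics/rackS.png",cv2.resize(s,None,fx=5,fy=5,interpolation=3)[:600])
s=d["side"]["color"][125:200,215:295,::-1];cv2.imwrite("pics/rackD.png",cv2.resize(s,None,fx=8,fy=8,interpolation=3))
E
```

```text
scene [215. 290.] [37.  7.] [0.5509 0.1993 0.013 ] [0.5995 0.1978 0.013 ] [0.5037 0.2009 0.013 ]
scene [329. 258.] [11.  8.] [ 0.3468 -0.0201  0.013 ] [ 0.3581 -0.0311  0.013 ] [ 0.3356 -0.0093  0.013 ]
scene [257. 208.] [26.  5.] [ 0.5889 -0.0827  0.013 ] [ 0.6274 -0.1083  0.013 ] [ 0.552  -0.0581  0.013 ]
scene [280. 192.] [30.  5.] [ 0.5616 -0.1657  0.013 ] [ 0.6079 -0.1693  0.013 ] [ 0.5164 -0.1622  0.013 ]
scene [310. 114.] [ 8. 48.] [ 0.6377 -0.5472  0.013 ] [ 0.6458 -0.6773  0.013 ] [ 0.6303 -0.4287  0.013 ]
side [263. 285.] [10. 73.] [ 0.6237 -0.4542  0.013 ] [ 0.6204 -0.2858  0.013 ] [ 0.6262 -0.5841  0.013 ]
side [251. 226.] [26.  7.] [ 0.5679 -0.163   0.013 ] [ 0.5308 -0.1597  0.013 ] [ 0.6048 -0.1662  0.013 ]
side [258. 213.] [26.  6.] [ 0.5804 -0.074   0.013 ] [ 0.5409 -0.0495  0.013 ] [ 0.6185 -0.0977  0.013 ]
side [252. 157.] [ 5. 24.] [0.5079 0.4762 0.013 ] [0.5351 0.5968 0.013 ] [0.4835 0.3679 0.013 ]
wrist [297. 278.] [70. 13.] [ 0.561  -0.1674  0.013 ] [ 0.5126 -0.1635  0.013 ] [ 0.6096 -0.1714  0.013 ]
wrist [320. 220.] [71. 15.] [ 0.5864 -0.0818  0.013 ] [ 0.5472 -0.0551  0.013 ] [ 0.6272 -0.1095  0.013 ]
wrist [127. 173.] [25. 18.] [ 0.3445 -0.019   0.013 ] [ 0.334  -0.0084  0.013 ] [ 0.3552 -0.0297  0.013 ]
```

View pics/rackS.png

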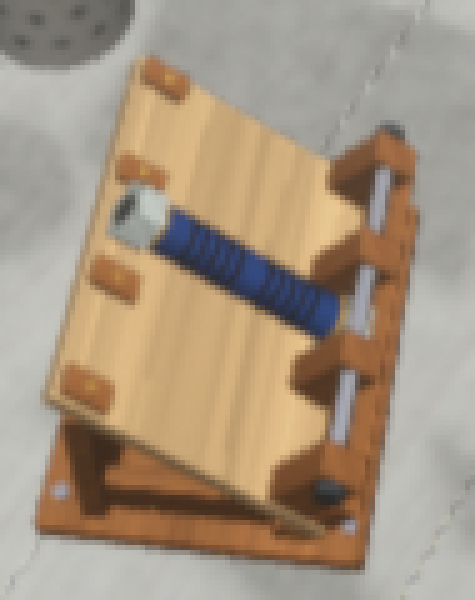

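The zoomed crop shows the rack with its upper edge from (140,60) to (47,400) in crop pixels, handle 3 in the middle lane and the keeper at right. I'll move over the rack for a close wrist view.

>>> {"fn": "servo_tool", "kwargs": {
  "series": [
    [[5,0.5,0],[0,0,0],8.5],
    [[5,0.5,0],[0,0,0],8.5],
    [[5,0.5,0],[0,0,0],8.5],
    [[5,0.5,0],[0,0,0],8.5],
    [[5,0.5,0],[0,0,0],8.5],
    [[0,0,0],[0,0,0],8.5]
  ]
}}

```text
time_s: 0.9
position: [0.5246, 0.2533, 0.3027]
tcp_rot: [-3.14, -0.0, 1.576]
force: [0.2, -0.4, 0.2]
grip_width: 0.0848
gripper_force: 0.0
```

```bash
python3 - <<'E'
from bench import r
import cv2,pickle
s=r.snapshot("wrist");pickle.dump(s,open("s1.pkl","wb"))
cv2.imwrite("pics/w1.png",cv2.resize(s["color"][:290,:,::-1],None,fx=1.56,fy=1.56,interpolation=3))
print(r.state()["position"],r.state()["time_s"])
E
```

```text
[0.52455271 0.25144968 0.30287811] 0.95
```

View pics/w1.png

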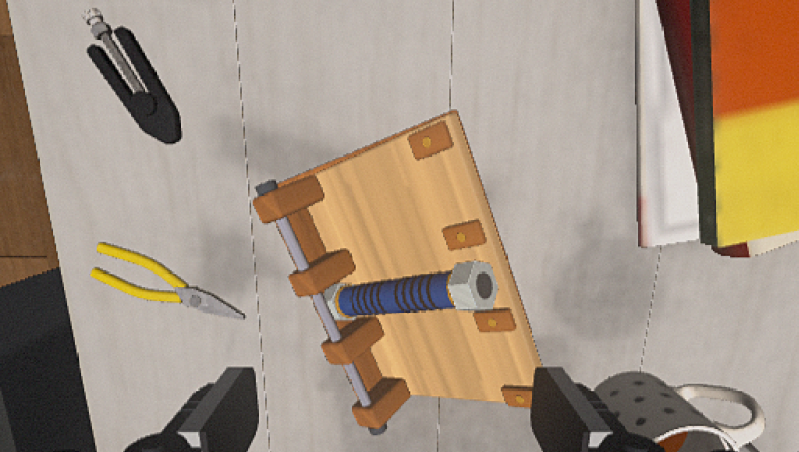

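The wrist view shows the strip screws at (427,142), (461,237), (492,320), (519,399) and the keeper end caps at (266,188), (376,430). These triangulate with the scene view to give the rack pose.

```bash
cat > rack.py <<'E'
from h import *
from scipy.optimize import least_squares
sc=pickle.load(open("s0.pkl","rb"))["scene"];w=pickle.load(open("s1.pkl","rb"))
W=np.array([(427,142),(461,237),(492,320),(519,399),(266,188),(376,430)])/1.56
S=np.array([(168,78),(143,170),(115,278),(88,388),(392,130),(328,492)])/5+[165,235]
P=np.array([tri((w,*a),(sc,*b)) for a,b in zip(W,S)])
B=np.array([[.121,y,.006] for y in(.081,.027,-.027,-.081)])
t=np.radians(40)
def Rb(yaw):
    c,s=np.cos(yaw),np.sin(yaw)
    return np.array([[c,-s,0],[s,c,0],[0,0,1]])@np.array([[np.cos(t),0,-np.sin(t)],[0,1,0],[np.sin(t),0,np.cos(t)]])
def res(p):
    R=Rb(p[3]);Q=(R@B.T).T+p[:3]
    e=[np.subtract(proj(s,q),o) for s,O in((w,W),(sc,S)) for q,o in zip(Q,O)]
    # midpoint of keeper caps = keeper axis middle
    k=R@[.014,0,.035]+p[:3]
    e+=[np.subtract(proj(w,k),(W[4]+W[5])/2),np.subtract(proj(sc,k),(S[4]+S[5])/2)]
    return np.ravel(e)
f=least_squares(res,[.47,.3,.035,.0]);p=f.x;R=Rb(p[3]);O=p[:3]
E
python3 - <<'E'
from rack import *
print(P.round(4));print(p.round(4),np.degrees(p[3]));print(f.fun.reshape(-1,2).round(1))
for y in(.054,0,-.054):print(y,(O+R@[0.065,y,.013]).round(4))
for c in blobs(w):print(c, proj(w,O+R@[.065,0,.013]))
for c in blobs(sc):print(c[0], proj(sc,O+R@[.065,0,.013]));break
E
```

```text
[[ 0.5124  0.3138  0.3263]
 [ 0.5398  0.2904  0.2189]
 [ 0.6243  0.1905 -0.0411]
 [ 0.4423  0.434   0.476 ]
 [ 0.4643  0.2823  0.2596]
 [ 0.4759  0.2508  0.1281]]
[0.4907 0.2183 0.0255 0.3922] 22.47230531842856
[[ -0.5   2.7]
 [ -0.6   0.5]
 [ -0.9   0.1]
 [ -0.5  -2.8]
 [-15.1  61.8]
 [ -4.8  21.5]
 [  5.7 -20.6]
 [ 15.8 -61.7]
 [  5.7   3.7]
 [ -0.3  -1.4]]
0.054 [0.5083 0.2841 0.0773]
0 [0.529  0.2342 0.0773]
-0.054 [0.5496 0.1843 0.0773]
((252.73208618164062, 191.7900390625), (17.628543853759766, 71.23616790771484), 83.0887680053711) (np.float64(256.50683962320124), np.float64(188.48099813574672))
(214.960205078125, 289.51214599609375) (np.float64(213.2011208550079), np.float64(289.67581654317314))
```

```bash
sed -i 's/^S=.*/S=np.array([(88,388),(115,278),(143,170),(168,78),(328,492),(392,130)])\/5+[165,235]/' rack.py
python3 - <<'E'
from rack import *
print(P.round(4));print(p.round(4),np.degrees(p[3]));print(f.fun.reshape(-1,2).round(1))
for y in(.054,0,-.054):print(y,(O+R@[0.065,y,.013]).round(4))
for c in blobs(w):print(c[0], proj(w,O+R@[.065,0,.013]))
for c in blobs(sc):print(c[0], proj(sc,O+R@[.065,0,.013]));break
E
```

```text
[[0.5421 0.3293 0.1104]
 [0.5633 0.2781 0.1083]
 [0.5821 0.2293 0.1146]
 [0.6054 0.1736 0.1048]
 [0.4425 0.3018 0.0663]
 [0.5121 0.1265 0.0684]]
[0.4885 0.2226 0.0328 0.3693] 21.157580671606024
[[ 0.5 -1.4]
 [-0.3 -1.1]
 [-1.4  0.6]
 [-1.7 -0.6]
 [-0.4 -0.8]
 [ 0.1 -0.8]
 [ 0.1  0.2]
 [ 0.2 -0.5]
 [ 2.5  1.9]
 [-0.5 -1.2]]
0.054 [0.5076 0.2879 0.0845]
0 [0.5271 0.2376 0.0845]
-0.054 [0.5466 0.1872 0.0845]
(252.73208618164062, 191.7900390625) (np.float64(254.76990506307496), np.float64(187.32288527940338))
(214.960205078125, 289.51214599609375) (np.float64(212.88815066101543), np.float64(289.40141405220163))
```

Rack fit is consistent to about 2 px: yaw about 21°, foot height about 0.033. Next is the move to handle A (centre about .587,-.082, direction -34°).

```bash
cat > go.py <<'E'
from bench import r
import numpy as np
from scipy.spatial.transform import Rotation as T
def down(az): return T.from_euler('z',az,degrees=True)*T.from_euler('x',180,degrees=True)
def go(pos,Rt,label=""):
    s=r.state();Rc=T.from_euler('xyz',s["tcp_rot"]);rv=(Rc.inv()*Rt).as_rotvec()
    d=Rt.inv().apply(np.array(pos)-s["position"])*100
    d0=Rc.inv().apply(np.array(pos)-s["position"])*100
    print(label,"turn",rv.round(3),"shift after turn cm",d.round(2),"shift now",d0.round(2),"rows>=",np.ceil([np.linalg.norm(rv)/.187,np.linalg.norm(d)/6.25]))
E
python3 - <<'E'
from go import *
from h import *
d=pickle.load(open("s0.pkl","rb"))["wrist"]
for n,u,v,z in(("die",272,314,.056),("plug",308,322,.033),("collet",205,280,.068),("scr",0,0,0)):print(n,onz(d,u,v,z).round(3))
go([.587,-.082,.12],down(146))
print(r.state()["joint_positions"].round(2))
E
```

```text
die [ 0.524 -0.191  0.056]
plug [ 0.575 -0.223  0.033]
collet [ 0.444 -0.134  0.068]
scr [0.222 0.174 0.   ]
 turn [-0.002  0.    -0.974] shift after turn cm [-23.82 -24.15  18.29] shift now [-33.35   6.17  18.31] rows>= [6. 7.]
[ 0.45  0.41  0.24  1.4  -0.    2.01]
```

>>> {"fn": "servo_tool", "kwargs": {
  "series": [
    [[0,0,1],[0,0,-0.163],8.5],
    [[0,0,1],[0,0,-0.163],7],
    [[0,0,1],[0,0,-0.162],5],
    [[0,0,1],[0,0,-0.162],4.5],
    [[0,0,1],[0,0,-0.162],4.5],
    [[0,0,1],[0,0,-0.162],4.5],
    [[-3.4,-3.45,1],[0,0,0],4.5],
    [[-3.4,-3.45,1],[0,0,0],4.5],
    [[-3.4,-3.45,2],[0,0,0],4.5],
    [[-3.4,-3.45,2],[0,0,0],4.5],
    [[-3.4,-3.45,2],[0,0,0],4.5],
    [[-3.4,-3.45,2],[0,0,0],4.5],
    [[-3.4,-3.45,2],[0,0,0],4.5],
    [[0,0,0],[0,0,0],4.5],
    [[0,0,0],[0,0,0],4.5]
  ]
}}

```text
time_s: 2.82
position: [0.5854, -0.0844, 0.1239]
tcp_rot: [-3.141, -0.001, 2.543]
force: [0.8, -0.0, 0.8]
grip_width: 0.0449
gripper_force: 0.0
```

```bash
python3 - <<'E'
from go import *
from h import *
s=r.snapshot("wrist");cv2.imwrite("pics/w2.png",s["color"][:,:,::-1])
for c,sz,a in blobs(s):print(np.round(c),np.round(sz),a,onz(s,*c,.013).round(4))
go([.587,-.082,.075],down(146))
st=r.state();print(st["position"].round(4),st["joint_positions"].round(2),st["torque"],st["time_s"])
E
```

```text
[118. 228.] [111.  37.] 53.13010025024414 [ 0.5445 -0.1642  0.013 ]
[259. 208.] [148.  34.] 90.0 [ 0.5851 -0.0801  0.013 ]
 turn [ 0.    -0.    -0.004] shift after turn cm [-0.01  0.2   4.94] shift now [-0.01  0.2   4.94] rows>= [1. 1.]
[ 0.5858 -0.0836  0.1244] [-0.14  0.55 -0.02  1.    0.    0.46] [ 0.03651472 -0.01640356 -0.04604106] 2.875
```

View pics/w2.png

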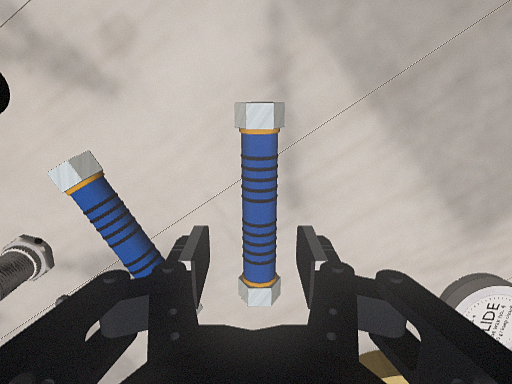

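The wrist view shows the handle centred and vertical between the fingers at (259,208), so I'll descend and grip.

>>> {"fn": "servo_tool", "kwargs": {
  "series": [
    [[0,0.2,1.5],[0,0,0],4.5],
    [[0,0,1.5],[0,0,0],4.5],
    [[0,0,1],[0,0,0],4.5],
    [[0,0,0.8],[0,0,0],4.5],
    [[0,0,0],[0,0,0],4.5],
    [[0,0,0],[0,0,0],1.5],
    [[0,0,0],[0,0,0],1.5],
    [[0,0,0],[0,0,0],1.5],
    [[0,0,0],[0,0,0],1.5],
    [[0,0,0],[0,0,0],1.5]
  ],
  "squeeze": 60
}}

```text
time_s: 4.12
position: [0.5878, -0.0819, 0.0766]
tcp_rot: [3.141, 0.001, 2.545]
force: [-0.3, 1.1, 4.4]
grip_width: 0.0201
gripper_force: 59.1
```

>>> {"fn": "servo_tool", "kwargs": {
  "series": [
    [[0,0,-1.5],[0,0,0],1.5],
    [[0,0,-3],[0,0,0],1.5],
    [[0,0,-3],[0,0,0],1.5],
    [[0,0,-3],[0,0,0],1.5],
    [[0,0,-1.5],[0,0,0],1.5],
    [[0,0,0],[0,0,0],1.5],
    [[0,0,0],[0,0,0],1.5],
    [[0,0,0],[0,0,0],1.5],
    [[0,0,0],[0,0,0],1.5]
  ]
}}

```text
time_s: 5.25
position: [0.5868, -0.0818, 0.1948]
tcp_rot: [-3.141, -0.002, 2.545]
force: [0.5, -0.0, -2.0]
grip_width: 0.0196
gripper_force: 58.8
```

```bash
cat > weigh.py <<'E'
from go import *
F=[];M=[]
for i in range(12):
    r.snapshot("side");s=r.state();F.append(s["force"]);M.append(s["torque"])
x=T.from_euler('xyz',s["tcp_rot"]).apply([1,0,0]);y=T.from_euler('xyz',s["tcp_rot"]).apply([0,1,0])
print("F",np.mean(F,0).round(2),"M",np.mean(M,0).round(3),"sd",np.std(M,0).round(3),np.std(F,0).round(2))
# weight at +x side of tool: moment = x × (-Z)
m=np.cross(x,[0,0,-1]);print("moment about (x × -Z): + means heavy end at tool +x:",[round(float(k@m),3) for k in M],np.mean(M,0)@m,s["joint_positions"].round(2),s["position"],s["time_s"])
E
python3 weigh.py
```

```text
F [-0.08 -0.09 -2.31] M [ 0.022  0.039 -0.013] sd [0.031 0.029 0.029] [0.32 0.43 0.48]
moment about (x × -Z): + means heavy end at tool +x: [-0.067, -0.063, -0.033, -0.01, -0.058, -0.071, -0.026, -0.008, -0.048, -0.036, -0.053, -0.057] -0.044242336812129725 [-0.14  0.49  0.08  1.16  0.    0.46] [ 0.58727863 -0.08185095  0.19599202] 5.85
```

All 12 readings are negative (mean -0.044 N m, weight 2.3 N), so the heavy end is at tool -x. I need tool +x up the slope in the left lane, turning the wrist counter-clockwise to stay within j6's range.

>>> {"fn": "servo_tool", "kwargs": {
  "series": [
    [[0,0,-0.6],[0,0,-0.18],1.5],
    [[0,0,-0.6],[0,0,-0.18],1.5],
    [[0,0,-0.6],[0,0,-0.18],1.5],
    [[0,0,-0.6],[0,0,-0.18],1.5],
    [[0,0,-0.6],[0,0,-0.18],1.5],
    [[0,0,-0.6],[0,0,-0.18],1.5],
    [[0,0,-0.6],[0,0,-0.18],1.5],
    [[0,0,-0.6],[0,0,-0.18],1.5],
    [[0,0,-0.6],[0,0,-0.18],1.5],
    [[0,0,-0.6],[0,0,-0.18],1.5],
    [[0,0,-0.6],[0,0,-0.18],1.5],
    [[0,0,-0.6],[0,0,-0.18],1.5],
    [[0,0,-0.6],[0,0,-0.18],1.5],
    [[0,0,-0.6],[0,0,-0.18],1.5],
    [[0,0,-0.6],[0,0,-0.18],1.5],
    [[0,0,-0.6],[0,0,-0.18],1.5],
    [[0,0,-0.6],[0,0,-0.18],1.5],
    [[0,0,0],[0,0,0],1.5],
    [[0,0,0],[0,0,0],1.5]
  ]
}}

```text
time_s: 8.22
position: [0.5872, -0.0819, 0.2977]
tcp_rot: [3.141, 0.0, -0.681]
force: [-0.2, 0.3, -2.6]
grip_width: 0.02
gripper_force: 58.8
```

```bash
cat weigh.py | sed 's/range(12)/range(8)/' > w8.py; python3 w8.py; cat >> go.py <<'E'
def board(xyz,up=1,h=.0636):
    "TCP pose that holds a handle's centre at board xyz; up=+1: tool x up the slope"
    import rack
    R=rack.R;M=np.column_stack([up*R[:,0],-up*R[:,1],-R[:,2]])
    return rack.O+R@np.array(xyz)+h*R[:,2],T.from_matrix(M)
E
python3 - <<'E'
from go import *
p,Rt=board([.11,.054,.083])
print(p,21.16);go(p+[0,0,0.05],down(21.16),"level")
E
```

```text
F [-0.19  0.14 -2.55] M [-0.039 -0.051  0.004] sd [0.026 0.021 0.014] [0.37 0.4  0.56]
moment about (x × -Z): + means heavy end at tool +x: [-0.087, -0.07, -0.046, -0.069, -0.063, -0.045, -0.096, -0.038] -0.06433919394220436 [-0.14  0.43  0.26  1.4  -0.   -2.6 ] [ 0.58724932 -0.08183922  0.29779545] 8.625
[0.45968337 0.26938006 0.21581175] 21.16
level turn [ 0.     0.    -1.048] shift after turn cm [  0.78 -37.36   3.2 ] shift now [-31.98 -19.33   3.2 ] rows>= [6. 7.]
```

Confirmed after the half turn: -0.064, still at tool -x. Moving over the left lane and tilting.

>>> {"fn": "servo_tool", "kwargs": {
  "series": [
    [[0,0,0],[0,0,-0.175],1.5],
    [[0,0,0],[0,0,-0.175],1.5],
    [[0,0,0],[0,0,-0.175],1.5],
    [[0,0,0],[0,0,-0.175],1.5],
    [[0,0,0],[0,0,-0.174],1.5],
    [[0,0,0],[0,0,-0.174],1.5],
    [[0.1,-5.3,0],[0,0,0],1.5],
    [[0.1,-5.3,0],[0,0,0],1.5],
    [[0.1,-5.3,0],[0,0,0],1.5],
    [[0.1,-5.4,0.5],[0,0,0],1.5],
    [[0.1,-5.4,0.5],[0,0,0],1.5],
    [[0.1,-5.4,0.6],[0,0,0],1.5],
    [[0.2,-5.3,0.6],[0,0,0],1.5],
    [[0,0,0],[0,0.175,0],1.5],
    [[0,0,0],[0,0.175,0],1.5],
    [[0,0,0],[0,0.174,0],1.5],
    [[0,0,0],[0,0.174,0],1.5],
    [[0,0,0],[0,0,0],1.5],
    [[0,0,0],[0,0,0],1.5]
  ]
}}

```text
time_s: 11.0
position: [0.5346, 0.4277, 0.2368]
tcp_rot: [3.006, -0.67, 0.232]
force: [0.4, 0.4, -1.6]
grip_width: 0.0196
gripper_force: 59.1
```

```bash
python3 - <<'E'
from go import *
from h import *
s=r.snapshot("wrist");cv2.imwrite("pics/w3.png",s["color"][:,:,::-1]);pickle.dump(s,open("s3.pkl","wb"))
p,Rt=board([.11,.054,.083]);go(p,Rt,"hover")
p,Rt=board([.10,.054,.016]);go(p,Rt,"touch")
print(r.state()["position"],r.state()["joint_positions"].round(2))
E
```

```text
hover turn [ 0.222  0.033 -0.106] shift after turn cm [-11.23  12.08  -6.55] shift now [-9.99 14.3  -3.26] rows>= [2. 3.]
touch turn [ 0.222  0.033 -0.106] shift after turn cm [-12.23  12.08   0.15] shift now [-10.84  12.92   3.32] rows>= [2. 3.]
[0.53560686 0.42830842 0.2378237 ] [ 0.83  0.39 -0.15  0.53 -0.48 -2.62]
```

View pics/w3.png

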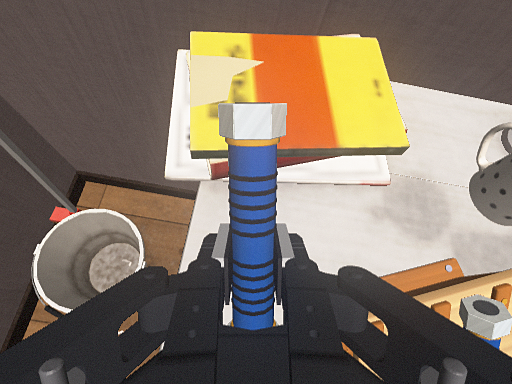

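The view shows the gripper left of the rack, because the j6 limit cut the in-place turn short. I'll lift a little, shift back over the lane and finish the turn there.

>>> {"fn": "servo_tool", "kwargs": {
  "series": [
    [[0,0,-4],[0,0,0],1.5],
    [[-2.5,3.6,-0.8],[0,0,0],1.5],
    [[-2.5,3.6,-0.8],[0,0,0],1.5],
    [[-2.5,3.6,-0.8],[0,0,0],1.5],
    [[-2.5,3.5,-0.8],[0,0,0],1.5],
    [[0,0,0],[0.111,0.016,-0.053],1.5],
    [[0,0,0],[0.111,0.016,-0.053],1.5],
    [[0,0,0],[0,0,0],1.5],
    [[0,0,0],[0,0,0],1.5]
  ]
}}

```text
time_s: 12.18
position: [0.4346, 0.2681, 0.2459]
tcp_rot: [3.139, -0.697, 0.369]
force: [-0.2, -0.4, -2.6]
grip_width: 0.02
gripper_force: 59.5
```

```bash
python3 - <<'E'
from go import *
p,Rt=board([.11,.054,.083]);go(p,Rt,"hover")
print(r.state()["position"],r.state()["joint_positions"].round(2))
E
```

```text
hover turn [ 0.003  0.001 -0.   ] shift after turn cm [-0.11  0.78  3.84] shift now [-0.1   0.77  3.84] rows>= [1. 1.]
[0.43461546 0.26809155 0.24593763] [ 0.63 -0.03 -0.68  0.24 -0.17 -2.94]
```

>>> {"fn": "servo_tool", "kwargs": {
  "series": [
    [[-0.1,0.4,1.9],[0,0,0],1.5],
    [[0,0.4,1.9],[0,0,0],1.5],
    [[0,0,0],[0,0,0],1.5],
    [[0,0,0],[0,0,0],1.5]
  ]
}}

```text
time_s: 12.68
position: [0.4581, 0.2693, 0.2151]
tcp_rot: [3.139, -0.695, 0.372]
force: [0.1, 1.0, -3.9]
grip_width: 0.0202
gripper_force: 59.4
```

```bash
python3 - <<'E'
from go import *
from h import *
import rack
s=r.snapshot("wrist");q=r.snapshot("scene");im=s["color"][:,:,::-1].copy();im2=q["color"][:,:,::-1].copy()
pts=[[x,y,5e-3] for y in(.081,.027,-.027,-.081) for x in(.109,.133)]+[[.014,y,.039] for y in(.081,.054,.027,-.027,-.081)]+[[.0,.054,0],[.135,.054,0],[.135,0,0]]
for P in pts:
    for i,c in((im,s),(im2,q)):
        u=proj(c,rack.O+rack.R@P);cv2.circle(i,(int(round(u[0])),int(round(u[1]))),1,(0,0,255),-1)
c=cv2.resize(im2[235:355,165:275],None,fx=3.5,fy=3.5,interpolation=0)
o=np.zeros((600,800,3),np.uint8);o[:288,:384]=cv2.resize(im,(384,288),interpolation=cv2.INTER_AREA);o[:420,400:400+385]=c
cv2.imwrite("pics/w4.png",cv2.resize(im,None,fx=1.5,fy=1.5)[:576,:768]);cv2.imwrite("pics/s4.png",c)
o=np.zeros((600,800,3),np.uint8);o[:384,:512]=im;o[180:600,415:800]=c;cv2.imwrite("pics/c4.png",o)
p,Rt=board([.10,.054,.016]);go(p,Rt,"touch")
E
```

```text
touch turn [0.001 0.002 0.002] shift after turn cm [-0.86  0.04  6.78] shift now [-0.85  0.03  6.78] rows>= [1. 2.]
```

View pics/c4.png

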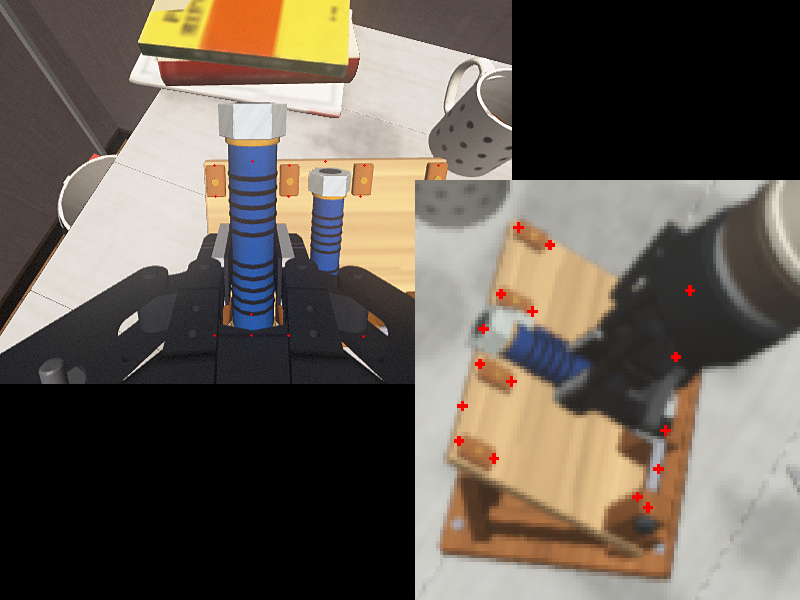

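The overlay matches the strips and board edge to about 1 px, with the held handle centred on the left lane (px 252). Descending.

>>> {"fn": "servo_tool", "kwargs": {
  "series": [
    [[-0.5,0,2.5],[0,0,0],1.5],
    [[-0.3,0,2.5],[0,0,0],1.5],
    [[0,0,1],[0,0,0],1.5],
    [[0,0,0.5],[0,0,0],1.5],
    [[0,0,0],[0,0,0],1.5],
    [[0,0,0],[0,0,0],1.5]
  ]
}}

```text
time_s: 13.52
position: [0.4912, 0.2815, 0.1605]
tcp_rot: [3.139, -0.697, 0.372]
force: [-0.1, 0.2, -2.0]
grip_width: 0.0199
gripper_force: 59.5
```

>>> {"fn": "servo_tool", "kwargs": {
  "series": [
    [[0,0,0.15],[0,0,0],1.5],
    [[0,0,0],[0,0,0],1.5]
  ]
}}

```text
time_s: 13.78
position: [0.4921, 0.2817, 0.1589]
tcp_rot: [3.139, -0.696, 0.372]
force: [0.4, 0.4, -2.1]
grip_width: 0.0195
gripper_force: 59.5
```

```bash
python3 - <<'E'
from go import *
p,Rt=board([.065,.054,.013]);go(p,Rt,"home")
print(r.state()["force"])
E
```

```text
home turn [0.001 0.002 0.002] shift after turn cm [-3.5  -0.02  0.41] shift now [-3.5  -0.03  0.42] rows>= [1. 1.]
[ 0.36113992  0.41809652 -2.08405101]
```

>>> {"fn": "servo_tool", "kwargs": {
  "series": [
    [[0,0,0.15],[0,0,0],1.5],
    [[0,0,0],[0,0,0],1.5]
  ]
}}

```text
time_s: 14.02
position: [0.493, 0.282, 0.1573]
tcp_rot: [3.139, -0.696, 0.372]
force: [0.0, -0.1, -1.9]
grip_width: 0.0201
gripper_force: 59.5
```

>>> {"fn": "servo_tool", "kwargs": {
  "series": [
    [[0,0,0.1],[0,0,0],1.5],
    [[0,0,0],[0,0,0],1.5]
  ]
}}

```text
time_s: 14.28
position: [0.4936, 0.2823, 0.1566]
tcp_rot: [3.139, -0.696, 0.372]
force: [-1.1, 0.5, -1.8]
grip_width: 0.0199
gripper_force: 59.5
```

>>> {"fn": "servo_tool", "kwargs": {
  "series": [
    [[0,0,0.1],[0,0,0],1.5],
    [[-0.5,0,0],[0,0,0],1.5],
    [[-0.5,0,0],[0,0,0],1.5],
    [[-0.5,0,0],[0,0,0],1.5],
    [[0,0,0],[0,0,0],1.5]
  ]
}}

```text
time_s: 14.9
position: [0.4826, 0.278, 0.1455]
tcp_rot: [3.139, -0.694, 0.372]
force: [-2.5, -1.2, 3.7]
grip_width: 0.0197
gripper_force: 59.9
```

>>> {"fn": "servo_tool", "kwargs": {
  "series": [
    [[-0.5,0,0],[0,0,0],1.5],
    [[-0.5,0,0],[0,0,0],1.5],
    [[-0.4,0,0],[0,0,0],1.5],
    [[0,0,0],[0,0,0],1.5]
  ]
}}

```text
time_s: 15.4
position: [0.479, 0.2769, 0.1426]
tcp_rot: [3.141, -0.711, 0.368]
force: [9.7, 2.5, 5.7]
grip_width: 0.0194
gripper_force: 59.5
```

```bash
python3 - <<'E'
from go import *
p,Rt=board([.065,.054,.013]);go(p,Rt,"home")
s=r.state();print(Rt.inv().apply(s["force"]))
E
```

```text
home turn [ 0.001 -0.013 -0.001] shift after turn cm [-1.38  0.    0.06] shift now [-1.38  0.    0.04] rows>= [1. 1.]
[11.26512653  1.18815949  1.99962085]
```

The slide was blocked about 14 mm short with 11 N along the slope, so the low end is probably meeting the keeper. I'll check the handle's tilt numerically.

```bash
python3 - <<'E'
from go import *
from h import *
import rack
st=r.state();Rt=T.from_euler('xyz',st["tcp_rot"])
pb=rack.R.T@(st["position"]-rack.O);print("tcp in board",pb.round(4))
for n in("scene","side","wrist"):
    s=r.snapshot(n);pickle.dump(s,open(f"s5{n}.pkl","wb"))
    f=lambda x,y=.054:np.array(proj(s,rack.O+rack.R@[x,y,.013]))
    for y in(.054,0):
        a,b,m=f(.014,y),f(.116,y),f(.065,y);print(n,y,"pred ends",a.round(1),b.round(1),"ang",np.degrees(np.arctan2(*(b-a)[::-1])).round(1))
    for c,sz,an in blobs(s,30):
        B=cv2.boxPoints((c,sz,an));k=0 if np.linalg.norm(B[0]-B[1])<np.linalg.norm(B[1]-B[2]) else 1
        e1=(B[k]+B[(k+1)%4])/2;e2=(B[(k+2)%4]+B[(k+3)%4])/2
        print("  blob",np.round(c),np.round(sz,1),e1.round(1),e2.round(1),"ang",np.degrees(np.arctan2(*(e2-e1)[::-1])).round(1))
s=pickle.load(open("s5wrist.pkl","rb"))
h=cv2.cvtColor(s["color"],cv2.COLOR_RGB2HSV);m=cv2.inRange(h,(105,110,40),(125,255,255))
for v in range(130,330,12):
    u=np.where(m[v,200:300])[0]
    if len(u):print(v,u.min()+200,u.max()+200,end="; ")
im=np.zeros((600,800,3),np.uint8)
a=pickle.load(open("s5scene.pkl","rb"))["color"][235:355,165:265,::-1];b=pickle.load(open("s5side.pkl","rb"))["color"][130:195,215:295,::-1]
im[:480,:400]=cv2.resize(a,None,fx=4,fy=4,interpolation=3);im[:325,400:]=cv2.resize(b,None,fx=5,fy=5,interpolation=3)
w=s["color"][90:365,160:560,::-1];im[325:600,400:752]=w;cv2.imwrite("pics/c5.png",im)
E
```

```text
tcp in board [0.0788 0.054  0.0772]
scene 0.054 pred ends [226.4 320.4] [188.9 300.5] ang -152.0
scene 0 pred ends [230.6 299.2] [194.5 279.2] ang -151.0
  blob [195. 303.] [21.6  8.3] [185.3 298.3] [204.9 307.5] ang 25.0
  blob [205. 284.] [14.8  7.2] [198.6 280.8] [211.8 287.4] ang 26.6
  blob [280. 192.] [29.6  4.5] [266.4 186.1] [293.2 198.6] ang 25.0
  blob [281.  97.] [6.4 6.4] [283.3  94.3] [278.8  98.8] ang 135.0
  blob [308. 116.] [ 9.9 55. ] [324.2  94.4] [291.  138.3] ang 127.1
side 0.054 pred ends [236.4 162.7] [257.4 144.1] ang -41.4
side 0 pred ends [240.  167.4] [261.7 148.3] ang -41.4
  blob [319. 297.] [ 8.  15.5] [325.7 293. ] [312.8 301.7] ang 146.3
  blob [317. 283.] [ 8.7 10.5] [321.8 281.5] [311.9 285.2] ang 159.4
  blob [263. 285.] [10.1 73.4] [266.4 248.5] [259.  321.6] ang 95.8
  blob [251. 226.] [26.2  6.6] [237.7 225. ] [263.7 227.6] ang 5.7
  blob [251. 153.] [11.  28.8] [261.9 143.2] [240.5 162.4] ang 138.0
wrist 0.054 pred ends [250.4 354.6] [250.1 175.9] ang -90.1
wrist 0 pred ends [347.6 354.5] [366.4 175.9] ang -84.0
  blob [353. 354.] [34.7  4.9] [339.9 343.4] [366.5 365.6] ang 39.8
  blob [373. 319.] [13.7  8.8] [367.3 315. ] [378.4 323. ] ang 35.5
  blob [368. 230.] [40.2 91.8] [374.3 184.6] [362.4 275.6] ang 97.4
  blob [254. 254.] [ 43. 153.] [253.5 177. ] [253.5 330. ] ang 90.0
  blob [254. 159.] [29.8 44. ] [276.4 158.7] [232.4 159.9] ang 178.5
154 236 274; 166 236 275; 178 270 275; 190 275 275; 202 238 267; 214 235 270; 226 232 273; 238 233 272; 250 233 272; 262 240 265; 274 240 266; 286 232 274; 298 233 273; 310 233 273; 322 233 273;
```

View pics/c5.png

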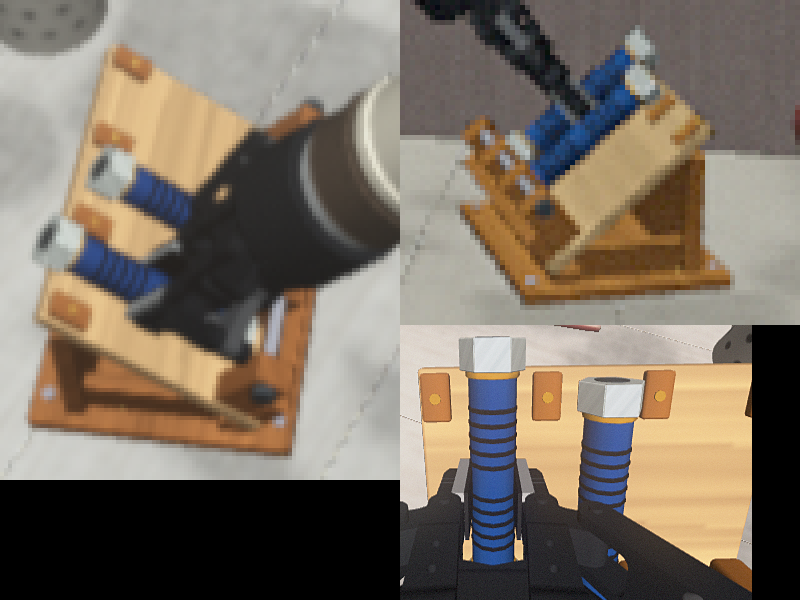

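The views show the held handle straight along the left lane at px 253, its upper hex at composite (492,355), and the low end just short of the keeper. Next I compute its offset and height in the hand.

```bash
python3 - <<'E'
from go import *
from h import *
s=pickle.load(open("s5wrist.pkl","rb"));st=r.state();Rt=T.from_euler('xyz',st["tcp_rot"])
for off in(0,.003,.006):
  for h in(.058,.0636,.067):
    q=lambda a:st["position"]+Rt.apply(a)
    a=proj(s,q([.051+off,0,h-.011]));b=proj(s,q([.065+off,0,h-.013]))
    l=proj(s,q([.065+off,.015,h]));k=proj(s,q([.065+off,-.015,h]));l2=proj(s,q([.03,.011,h]));k2=proj(s,q([.03,-.011,h]));l3=proj(s,q([-.03,.011,h]));k3=proj(s,q([-.03,-.011,h]))
    print(off,h,"orange v",round(a[1],1),"hex top v",round(b[1],1),"hex w",round(abs(l[0]-k[0]),1),"w+30",round(abs(l2[0]-k2[0]),1),round(l2[1]),"w-30",round(abs(l3[0]-k3[0]),1),round(l3[1]))
# measure: hex & shaft edge widths by colour-vs-neighbour gradient
g=cv2.GaussianBlur(cv2.cvtColor(s["color"],cv2.COLOR_RGB2GRAY),(3,3),0).astype(int)
for v in(104,110,118,150,156,168,180,200,225,250,290,310):
    gr=np.abs(np.gradient(g[v].astype(float)));L=208+np.argsort(-gr[208:250])[:2];Rr=258+np.argsort(-gr[258:300])[:2];print(v,sorted(L),sorted(Rr))
# vertical
print([ (v,*s["color"][v,253]) for v in range(94,150,3)])
E
```

```text
0 0.058 orange v 151.0 hex top v 114.7 hex w 72.1 w+30 49.0 193 w-30 43.6 307
0 0.0636 orange v 148.7 hex top v 114.0 hex w 69.1 w+30 47.2 190 w-30 42.1 300
0 0.067 orange v 147.4 hex top v 113.6 hex w 67.4 w+30 46.1 188 w-30 41.2 295
0.003 0.058 orange v 143.4 hex top v 106.5 hex w 72.6 w+30 49.0 193 w-30 43.6 307
0.003 0.0636 orange v 141.4 hex top v 106.1 hex w 69.6 w+30 47.2 190 w-30 42.1 300
0.003 0.067 orange v 140.3 hex top v 105.9 hex w 67.9 w+30 46.1 188 w-30 41.2 295
0.006 0.058 orange v 135.6 hex top v 98.0 hex w 73.1 w+30 49.0 193 w-30 43.6 307
0.006 0.0636 orange v 134.0 hex top v 98.1 hex w 70.0 w+30 47.2 190 w-30 42.1 300
0.006 0.067 orange v 133.1 hex top v 98.1 hex w 68.3 w+30 46.1 188 w-30 41.2 295
104 [np.int64(218), np.int64(233)] [np.int64(270), np.int64(271)]
110 [np.int64(218), np.int64(233)] [np.int64(285), np.int64(286)]
118 [np.int64(218), np.int64(219)] [np.int64(271), np.int64(285)]
150 [np.int64(210), np.int64(228)] [np.int64(276), np.int64(277)]
156 [np.int64(210), np.int64(228)] [np.int64(276), np.int64(277)]
168 [np.int64(211), np.int64(228)] [np.int64
[... 700 characters left out ...]
.uint8(224), np.uint8(227)), (112, np.uint8(223), np.uint8(227), np.uint8(229)), (115, np.uint8(225), np.uint8(226), np.uint8(229)), (118, np.uint8(218), np.uint8(223), np.uint8(223)), (121, np.uint8(219), np.uint8(224), np.uint8(225)), (124, np.uint8(219), np.uint8(221), np.uint8(223)), (127, np.uint8(220), np.uint8(223), np.uint8(226)), (130, np.uint8(213), np.uint8(218), np.uint8(220)), (133, np.uint8(211), np.uint8(217), np.uint8(221)), (136, np.uint8(218), np.uint8(228), np.uint8(235)), (139, np.uint8(222), np.uint8(166), np.uint8(70)), (142, np.uint8(225), np.uint8(173), np.uint8(84)), (145, np.uint8(87), np.uint8(100), np.uint8(161)), (148, np.uint8(79), np.uint8(102), np.uint8(172))]
```

The low hex is stopped right at the keeper edge (low end at board x of about 18 mm). I'll back up the slope, then release so the handle lies flat and slides home between the open fingers.

>>> {"fn": "servo_tool", "kwargs": {
  "series": [
    [[0.7,0,0],[0,0,0],1.5],
    [[0.7,0,0],[0,0,0],1.5],
    [[0.5,0,0],[0,0,0],1.5],
    [[0,0,0],[0,0,0],1.5]
  ]
}}

```text
time_s: 16.05
position: [0.4814, 0.2774, 0.1443]
tcp_rot: [3.138, -0.681, 0.375]
force: [-13.0, -4.4, 3.6]
grip_width: 0.0195
gripper_force: 60.9
```

```bash
python3 - <<'E'
from go import *
p,Rt=board([.0885,.054,.013]);go(p,Rt,"rel to x=.0885")
s=r.state();print(Rt.inv().apply(s["force"]),s["torque"])
E
```

```text
rel to x=.0885 turn [0.    0.017 0.005] shift after turn cm [ 0.67 -0.04  0.03] shift now [ 0.67 -0.04  0.02] rows>= [1. 1.]
[ -8.18593402  -0.55629286 -11.53438708] [-0.54106557  2.19960878  0.25759238]
```

>>> {"fn": "servo_tool", "kwargs": {
  "series": [
    [[-0.3,0,0],[0,0,0],1.5],
    [[-0.3,0,-0.2],[0,0,0],1.5],
    [[0,0,0],[0,0,0],1.5]
  ]
}}

```text
time_s: 16.42
position: [0.4803, 0.2769, 0.1456]
tcp_rot: [3.138, -0.692, 0.372]
force: [-0.1, 0.4, -2.3]
grip_width: 0.0199
gripper_force: 59.6
```

```bash
python3 - <<'E'
from go import *
p,Rt=board([.0885,.054,.013]);go(p,Rt,"rel to x=.0885")
s=r.state();print(Rt.inv().apply(s["force"]),Rt.inv().apply(s["torque"]))
E
```

```text
rel to x=.0885 turn [0.002 0.006 0.002] shift after turn cm [ 0.68 -0.05  0.21] shift now [ 0.68 -0.05  0.21] rows>= [1. 1.]
[-1.49703157 -0.38002756  1.7705279 ] [ 0.00339524 -0.88658836  0.00188869]
```

>>> {"fn": "servo_tool", "kwargs": {
  "series": [
    [[0,0,0],[0,0,0],2.4],
    [[0,0,0],[0,0,0],2.8],
    [[0,0,0],[0,0,0],3.2],
    [[0,0,0],[0,0,0],3.2],
    [[0,0,0],[0,0,0],3.2]
  ],
  "squeeze": 60
}}

```text
time_s: 17.05
position: [0.4816, 0.2776, 0.1473]
tcp_rot: [3.139, -0.696, 0.372]
force: [0.3, -0.4, 0.4]
grip_width: 0.0323
gripper_force: 0.0
```

```bash
cat > look.py <<'E'
from go import *
from h import *
import rack,sys
st=r.state();Rt=T.from_matrix(np.column_stack([rack.R[:,0],-rack.R[:,1],-rack.R[:,2]]))
print("F tool",Rt.inv().apply(st["force"]).round(2),"M",Rt.inv().apply(st["torque"]).round(3),"tcp board",(rack.R.T@(st["position"]-rack.O)).round(4),st["tcp_rot"].round(3))
s=r.snapshot("wrist");pickle.dump(s,open(sys.argv[1],"wb"))
print("pred home hex-top v/u for lanes:",[np.round(proj(s,rack.O+rack.R@[.130,y,.026]),1).tolist() for y in(.054,0,-.054)], "at +15mm",np.round(proj(s,rack.O+rack.R@[.145,.054,.026]),1))
lum=s["color"].astype(int)
# bright grey hex pixels rows in columns of each handle
h=cv2.cvtColor(s["color"],cv2.COLOR_RGB2HSV);m=cv2.inRange(h,(0,0,150),(179,40,255))
org=cv2.inRange(h,(12,120,150),(22,255,255))
print("orange px:",[ (c[0].mean(0).round(),) for c in []])
n,l,stt,cen=cv2.connectedComponentsWithStats(org)
print([(stt[i].tolist()) for i in range(1,n) if stt[i,4]>25])
for c,sz,a in blobs(s,80):print("blue",np.round(c),np.round(sz),round(a))
E
python3 look.py s6.pkl
```

```text
F tool [ 0.31  0.51 -0.23] M [ 0.022 -0.582  0.009] tcp board [0.0839 0.0538 0.0791] [ 3.139 -0.696  0.372]
pred home hex-top v/u for lanes: [[249.6, 159.9], [378.9, 160.2], [508.0, 160.6]] at +15mm [249.6 123.3]
orange px: []
[[180, 0, 15, 7, 71], [275, 0, 9, 16, 106], [494, 136, 18, 2, 27], [400, 143, 33, 48, 1262], [228, 145, 50, 9, 282], [292, 144, 29, 49, 1289], [180, 146, 31, 54, 1322], [507, 169, 5, 20, 57], [347, 188, 48, 9, 209], [367, 357, 5, 12, 29]]
blue [355. 348.] [40. 15.] 51
blue [363. 234.] [44. 82.] 7
blue [253. 241.] [ 43. 176.] 1
```

The handle stays at about 17 mm short even when released. I'll back off for a close look at the keeper area.

>>> {"fn": "servo_tool", "kwargs": {
  "series": [
    [[0,0,-2],[0,0,0],3.2],
    [[0,0,-3],[0,0,0],3.2],
    [[0,0,-4],[0,0,0],5],
    [[-2.5,0,-1],[0,0,0],8.5],
    [[-3,0,0],[0,0,0],8.5],
    [[-3,0,0],[0,0,0],8.5],
    [[0,0,0],[0,0,0],8.5],
    [[0,0,0],[0,0,0],8.5]
  ]
}}

```text
time_s: 18.1
position: [0.3622, 0.2318, 0.1708]
tcp_rot: [3.14, -0.698, 0.371]
force: [0.6, -0.4, 0.3]
grip_width: 0.0849
gripper_force: 0.0
```

```bash
python3 look.py s7.pkl; python3 - <<'E'
from go import *
from h import *
import rack
w=pickle.load(open("s7.pkl","rb"));a=r.snapshot("scene");b=r.snapshot("side");pickle.dump((a,b),open("s7b.pkl","wb"))
for y in(.054,0):print(np.round([proj(w,rack.O+rack.R@[x,y,z]) for x,z in((0,.024),(.018,.031),(.024,0),(.065,.026),(.13,.026))],1).tolist())
o=np.zeros((600,800,3),np.uint8)
im=w["color"][:,:,::-1];o[:384,:512]=im
u,v=map(int,proj(w,rack.O+rack.R@[.02,.03,.02]));print(u,v)
c=im[max(0,v-60):v+60,max(0,u-100):u+100];c=cv2.resize(c,None,fx=2.5,fy=2.5,interpolation=3)[:216,:512];o[384:384+c.shape[0],:c.shape[1]]=c
c=cv2.resize(a["color"][280:345,200:257,::-1],None,fx=5,fy=5,interpolation=3);o[:325,512:797]=c
c=cv2.resize(b["color"][135:190,222:279,::-1],None,fx=5,fy=5,interpolation=3);o[325:600,512:797]=c
cv2.imwrite("pics/c7.png",o)
E
```

```text
F tool [0.53 0.6  0.05] M [ 0.001 -0.611 -0.015] tcp board [0.001  0.0541 0.1792] [ 3.14  -0.698  0.371]
pred home hex-top v/u for lanes: [[251.5, 7.2], [333.0, 7.5], [414.5, 7.7]] at +15mm [251.5 -18.9]
orange px: []
[[239, 0, 30, 5, 108], [280, 11, 19, 35, 587], [353, 10, 20, 35, 581], [425, 10, 22, 34, 551], [205, 12, 20, 34, 590], [317, 30, 29, 6, 107], [241, 146, 29, 6, 97], [210, 166, 225, 56, 6096], [430, 167, 25, 30, 601], [310, 169, 26, 6, 65], [205, 170, 24, 30, 642]]
blue [327. 104.] [ 27. 136.] 3
blue [254.  76.] [142.  29.] 90
[[251.2, 193.5], [251.2, 173.4], [251.4, 157.7], [251.3, 108.6], [251.5, 7.2]]
[[319.6, 193.6], [323.2, 173.6], [315.3, 157.9], [326.0, 108.8], [333.0, 7.5]]
281 167
```

View pics/c7.png

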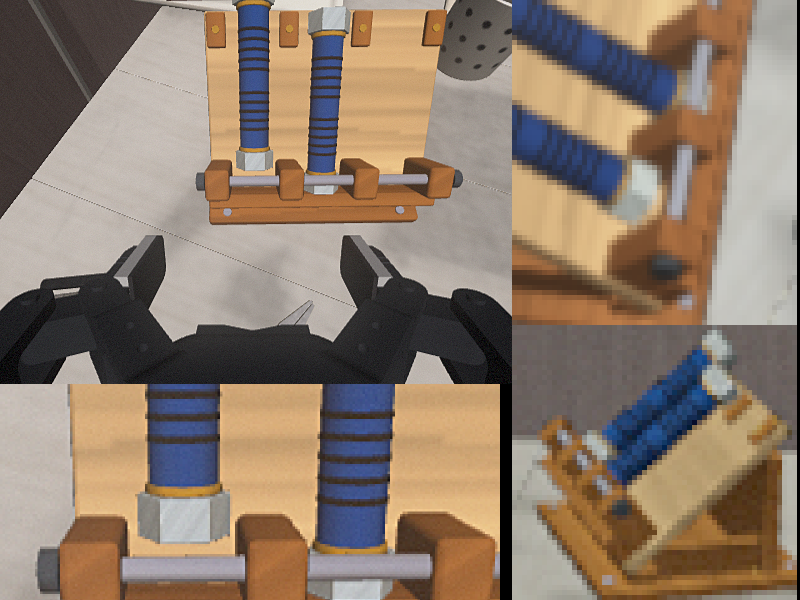

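The picture shows the low hex, centred at zoomed (183,520), just touching or short of the keeper and still in line with the lane. I'll push it gently from its upper end with closed fingertips.

>>> {"fn": "servo_tool", "kwargs": {
  "series": [
    [[4,0,0],[0,0,0],4],
    [[5,0,0],[0,0,0],0],
    [[5,0,0],[0,0,0],0],
    [[2.9,0,0],[0,0,0],0],
    [[0,0,4],[0,0,0],0],
    [[0,0,4],[0,0,0],0],
    [[0,0,1.8],[0,0,0],0],
    [[0,0,0],[0,0,0],0],
    [[0,0,0],[0,0,0],0]
  ]
}}

```text
time_s: 19.38
position: [0.5407, 0.3006, 0.2033]
tcp_rot: [3.139, -0.697, 0.371]
force: [0.7, -0.2, 0.6]
grip_width: 0.0
gripper_force: 0.0
```

```bash
python3 look.py s8.pkl
```

```text
F tool [ 0.84  0.45 -0.02] M [ 0.004 -0.579  0.109] tcp board [0.1685 0.0539 0.0812] [ 3.139 -0.697  0.371]
pred home hex-top v/u for lanes: [[249.9, 324.5], [357.0, 324.7], [464.0, 324.8]] at +15mm [249.9 299.1]
orange px: []
[[213, 0, 11, 23, 100], [271, 4, 48, 114, 854], [187, 28, 28, 80, 597], [350, 273, 59, 6, 162], [423, 277, 34, 7, 98], [462, 276, 34, 13, 143], [384, 291, 22, 12, 129], [470, 290, 30, 36, 763], [248, 315, 10, 3, 29]]
blue [252. 324.] [12. 13.] 90
```

>>> {"fn": "servo_tool", "kwargs": {
  "series": [
    [[-0.5,0,0],[0,0,0],0],
    [[-0.4,0,0],[0,0,0],0],
    [[-0.3,0,0],[0,0,0],0],
    [[0,0,0],[0,0,0],0]
  ]
}}

```text
time_s: 19.92
position: [0.5342, 0.2984, 0.1983]
tcp_rot: [3.14, -0.704, 0.37]
force: [4.4, 1.3, 2.9]
grip_width: 0.0001
gripper_force: 3.1
```

>>> {"fn": "servo_tool", "kwargs": {
  "series": [
    [[-0.3,0,0],[0,0,0],0],
    [[-0.3,0,0],[0,0,0],0],
    [[0,0,0],[0,0,0],0]
  ]
}}

```text
time_s: 20.3
position: [0.5332, 0.2981, 0.1982]
tcp_rot: [3.141, -0.714, 0.368]
force: [10.9, 3.3, 4.9]
grip_width: 0.0001
gripper_force: 6.2
```

Still blocked, at 12 N. I'll measure numerically whether the low end is riding high, comparing it with handle 3 across both views.

```bash
python3 - <<'E'
from h import *
import rack
w=pickle.load(open("s7.pkl","rb"));a,b=pickle.load(open("s7b.pkl","rb"))
def bd(X):return (rack.R.T@(X-rack.O)*1000).round(1)
def edges(s,n,v):
    g=cv2.cvtColor(s["color"],cv2.COLOR_RGB2LAB).astype(float)[:,:,2];g=cv2.GaussianBlur(g,(1,5),0)
    return g
lab=cv2.cvtColor(w["color"],cv2.COLOR_RGB2LAB)[:,:,2].astype(float);lab=cv2.blur(lab,(1,5))
for v in range(20,148,14):
    o=[]
    for c in(255,325):
        d=np.gradient(lab[v]);
        l=c-25+np.arange(0,22);rr=c+3+np.arange(0,22)
        wl=np.clip(-d[l],0,None)**2;wr=np.clip(d[rr],0,None)**2
        o+= [((wl@l)/wl.sum()).round(1),((wr@rr)/wr.sum()).round(1)]
    # predicted width for a 22mm shaft on the board at this row
    x=np.interp(-v,[-proj(w,rack.O+rack.R@[t,.054,.013])[1] for t in(.02,.04,.06,.08,.1,.12)],[.02,.04,.06,.08,.1,.12])
    pw=abs(proj(w,rack.O+rack.R@[x,.065,.013])[0]-proj(w,rack.O+rack.R@[x,.043,.013])[0])
    print(v,round(x,3),o,"w",round(o[1]-o[0],1),round(o[3]-o[2],1),"pred",round(pw,1))
print(bd(tri((w,255.5,149),(a,221.2,318))),bd(tri((w,323,172),(a,233.6,296))))
for n,s in(("scene",a),("side",b)):
    h=cv2.cvtColor(s["color"],cv2.COLOR_RGB2HSV);m=cv2.inRange(h,(105,110,40),(125,255,255))
    x0,x1,y0,y1=((165,250,260,330) if n=="scene" else (225,275,135,175))
    k,l,st,ce=cv2.connectedComponentsWithStats(m[y0:y1,x0:x1])
    for i in range(1,k):
        if st[i,4]>8:
            p=np.argwhere(l==i)[:,::-1]+[x0,y0];e=cv2.fitLine(p.astype(np.float32),cv2.DIST_L2,0,.01,.01).ravel();print(n,st[i],e.round(3),np.degrees(np.arctan2(e[1],e[0])).round(1))
E
```

```text
20 0.12 [np.float64(237.9), np.float64(268.4), np.float64(307.8), np.float64(348.6)] w 30.5 40.8 pred 30.9
34 0.116 [np.float64(238.2), np.float64(268.4), np.float64(308.2), np.float64(345.2)] w 30.2 37.0 pred 30.7
48 0.107 [np.float64(238.0), np.float64(268.5), np.float64(312.2), np.float64(342.5)] w 30.5 30.3 pred 30.3
62 0.098 [np.float64(238.9), np.float64(268.1), np.float64(311.8), np.float64(341.5)] w 29.2 29.7 pred 30.0
76 0.088 [np.float64(239.0), np.float64(268.1), np.float64(310.7), np.float64(340.7)] w 29.1 30.0 pred 29.6
90 0.078 [np.float64(239.1), np.float64(268.3), np.float64(310.5), np.float64(339.6)] w 29.2 29.1 pred 29.3
104 0.068 [np.float64(239.4), np.float64(268.2), np.float64(310.0), np.float64(338.6)] w 28.8 28.6 pred 28.9
118 0.058 [np.float64(239.7), np.float64(268.0), np.float64(309.0), np.float64(337.7)] w 28.3 28.7 pred 28.5
132 0.047 [np.float64(240.0), np.float64(267.8), np.float64(309.0), np.float64(336.7)] w 27.8 27.7 pred 28.2
146 0.036 [np.float64(241.2), np.float64(266.5), np.float64(307.9), np.float64(336.0)] w 25.3 28.1 pred 27.8
[30.7 52.6 12. ] [18.8  0.3 30.3]
scene [ 33  18  35  24 193] [  0.874   0.486 215.212 289.648] 29.1
scene [ 19  35  38  25 260] [  0.89    0.456 203.446 307.304] 27.2
side [ 15   5  23  27 266] [  0.669  -0.743 250.936 153.162] -48.0
```

Now it makes sense. With the low end still at the keeper (x = 18), the upper hex (134–148 mm) hangs over the board's end (135 mm), drops 2 mm, and its shoulder hooks the edge. The fix is to regrasp at mid-length and slide it in held about 2–3 mm off the face.

>>> {"fn": "servo_tool", "kwargs": {
  "series": [
    [[1.5,0,0],[0,0,0],0],
    [[1.5,0,0],[0,0,0],0],
    [[0,0,-5],[0,0,0],0],
    [[0,0,-5],[0,0,0],0],
    [[-4.8,0,0],[0,0,0],3],
    [[-4.9,0,0],[0,0,0],4],
    [[0,0,0],[0,0,0],4],
    [[0,0,0],[0,0,0],4]
  ]
}}

```text
time_s: 21.3
position: [0.4201, 0.2541, 0.2254]
tcp_rot: [3.14, -0.697, 0.372]
force: [0.2, 0.7, -0.1]
grip_width: 0.0399
gripper_force: 0.0
```

```bash
python3 - <<'E'
from go import *
p,Rt=board([.083,.053,.013]);go(p,Rt,"grasp");print(r.state()["grip_width"])
E
python3 look.py s9.pkl
```

```text
grasp turn [0.001 0.001 0.002] shift after turn cm [-0.06  0.11 10.46] shift now [-0.05  0.1  10.46] rows>= [1. 2.]
0.039945766099061294
F tool [ 0.26 -0.6   0.33] M [ 0.025 -0.545  0.023] tcp board [0.0836 0.0541 0.1812] [ 3.14  -0.697  0.372]
pred home hex-top v/u for lanes: [[251.3, 132.5], [323.7, 132.8], [396.2, 133.0]] at +15mm [251.3 111.8]
orange px: []
[[200, 0, 19, 32, 236], [269, 0, 12, 39, 173], [239, 125, 29, 4, 85], [342, 125, 19, 30, 481], [407, 124, 20, 31, 464], [209, 126, 19, 30, 467], [277, 126, 17, 29, 477], [308, 150, 28, 5, 65], [240, 240, 27, 10, 88], [275, 247, 16, 16, 31], [347, 266, 28, 11, 143], [411, 267, 22, 26, 407], [210, 269, 89, 30, 1698]]
blue [319. 200.] [22. 91.] 4
blue [254. 188.] [115.  25.] 90
```

>>> {"fn": "servo_tool", "kwargs": {
  "series": [
    [[0,0.1,4],[0,0,0],4],
    [[0,0,4],[0,0,0],4],
    [[0,0,1.5],[0,0,0],4],
    [[0,0,0.85],[0,0,0],4],
    [[0,0,0],[0,0,0],4],
    [[0,0,0],[0,0,0],1.5],
    [[0,0,0],[0,0,0],1.5],
    [[0,0,0],[0,0,0],1.5],
    [[0,0,0],[0,0,0],1.5],
    [[0,0,0],[0,0,0],1.5]
  ],
  "squeeze": 60
}}

```text
time_s: 22.6
position: [0.4822, 0.2769, 0.1464]
tcp_rot: [3.139, -0.698, 0.372]
force: [-4.1, -1.6, 5.7]
grip_width: 0.02
gripper_force: 58.9
```

```bash
python3 look.py s10.pkl
```

```text
F tool [ 0.24 -0.   -7.2 ] M [-0.008 -0.472 -0.044] tcp board [0.0836 0.0529 0.0782] [ 3.139 -0.698  0.372]
pred home hex-top v/u for lanes: [[247.6, 159.9], [377.7, 160.2], [507.7, 160.6]] at +15mm [247.5 123. ]
orange px: []
[[179, 0, 14, 7, 72], [274, 0, 9, 16, 102], [452, 136, 60, 3, 78], [399, 143, 33, 49, 1303], [228, 145, 50, 9, 285], [291, 144, 29, 49, 1303], [178, 146, 31, 48, 1310], [507, 168, 5, 21, 61], [346, 189, 48, 9, 219]]
blue [353. 355.] [34.  5.] 43
blue [365. 234.] [41. 82.] 9
blue [252. 241.] [178.  50.] 89
```

>>> {"fn": "servo_tool", "kwargs": {
  "series": [
    [[0.5,0,-0.45],[0,0.02,0],1.5],
    [[0,0,0],[0,0.015,0],1.5],
    [[0,0,0],[0,0,0],1.5],
    [[0,0,0],[0,0,0],1.5]
  ]
}}

```text
time_s: 23.15
position: [0.4826, 0.2769, 0.1514]
tcp_rot: [3.139, -0.729, 0.372]
force: [-0.2, -0.1, -2.9]
grip_width: 0.0197
gripper_force: 58.7
```

```bash
python3 look.py s11.pkl | head -1
```

```text
F tool [-2.    0.06  2.05] M [-0.057 -0.961 -0.001] tcp board [0.0871 0.0527 0.0818] [ 3.139 -0.729  0.372]
```

>>> {"fn": "servo_tool", "kwargs": {
  "series": [
    [[-0.5,0,-0.02],[0,0,0],1.5],
    [[-0.5,0,-0.02],[0,0,0],1.5],
    [[-0.4,0,-0.01],[0,0,0],1.5],
    [[0,0,0],[0,0,0],1.5]
  ]
}}

```text
time_s: 23.7
position: [0.4723, 0.2729, 0.1424]
tcp_rot: [3.139, -0.729, 0.372]
force: [-0.3, 0.3, -2.0]
grip_width: 0.0197
gripper_force: 58.7
```

```bash
python3 look.py s12.pkl | head -1
```

```text
F tool [-1.41 -0.42  1.42] M [-0.019 -0.91   0.007] tcp board [0.0728 0.0527 0.082 ] [ 3.139 -0.729  0.372]
```

Past the block with only the handle's weight showing. Continuing to the ledge.

>>> {"fn": "servo_tool", "kwargs": {
  "series": [
    [[-0.4,0,-0.02],[0,0,0],1.5],
    [[-0.3,0,-0.01],[0,0,0],1.5],
    [[-0.2,0,0],[0,0,0],1.5],
    [[0,0,0],[0,0,0],1.5]
  ]
}}

```text
time_s: 24.25
position: [0.4662, 0.2705, 0.137]
tcp_rot: [3.139, -0.73, 0.372]
force: [-0.8, -0.4, -1.8]
grip_width: 0.0196
gripper_force: 58.7
```

```bash
python3 look.py s13.pkl | head -1
```

```text
F tool [-1.84  0.09  0.83] M [ 0.022 -0.967  0.021] tcp board [0.0644 0.0527 0.082 ] [ 3.139 -0.73   0.372]
```

>>> {"fn": "servo_tool", "kwargs": {
  "series": [
    [[-0.15,0,0.1],[0,-0.015,0],1.5],
    [[0,0,0.15],[0,-0.015,0],1.5],
    [[0,0,0],[0,0,0],1.5],
    [[0,0,0],[0,0,0],2.6],
    [[0,0,0],[0,0,0],3.4],
    [[0,0,0],[0,0,0],3.6],
    [[0,0,-2],[0,0,0],3.6],
    [[0,0,-4],[0,0,0],3.6],
    [[0,0,-4],[0,0,0],3.6],
    [[0,0,0],[0,0,0],3.6],
    [[0,0,0],[0,0,0],3.6]
  ]
}}

```text
time_s: 25.68
position: [0.4071, 0.2479, 0.2108]
tcp_rot: [3.139, -0.702, 0.372]
force: [-0.4, -1.4, 0.1]
grip_width: 0.0355
gripper_force: 0.0
```

```bash
python3 look.py s14.pkl;python3 - <<'E'
from go import *
go([.562,-.167,.3],down(175.4),"B");print(r.state()["joint_positions"].round(2))
E
```

```text
F tool [-0.61  1.13 -0.6 ] M [ 0.014 -0.635  0.013] tcp board [0.0633 0.0529 0.1793] [ 3.139 -0.702  0.372]
pred home hex-top v/u for lanes: [[249.6, 105.3], [324.5, 105.5], [399.2, 105.7]] at +15mm [249.6  83.3]
orange px: []
[[199, 0, 11, 14, 101], [269, 0, 8, 21, 97], [410, 99, 20, 31, 495], [206, 101, 20, 31, 511], [276, 101, 18, 31, 499], [344, 100, 18, 31, 495], [238, 125, 29, 4, 84], [308, 125, 29, 4, 98], [239, 240, 29, 11, 91], [345, 244, 93, 36, 1442], [215, 248, 76, 35, 1485]]
blue [253. 188.] [116.  24.] 90
blue [319. 186.] [ 23. 115.] 4
B turn [ 0.93  -0.21  -2.546] shift after turn cm [-18.78 -40.09  -8.99] shift now [ 5.31 44.29 -7.15] rows>= [15.  8.]
[ 0.63 -0.04 -0.81  0.11 -0.17 -2.94]
```

Handle A is home: its orange rings line up with handle 3's at v=125. On to handle B.

>>> {"fn": "servo_tool", "kwargs": {
  "series": [
    [[0,0,-2.5],[0,-0.175,0],4],
    [[0,0,-2.5],[0,-0.175,0],4],
    [[0,0,-2.5],[0,-0.175,0],4],
    [[0,0,-1.5],[0,-0.173,0],4],
    [[0,0,0],[0,0,0.18],4],
    [[0,0,0],[0,0,0.18],4],
    [[0,0,0],[0,0,0.18],4],
    [[0,0,0],[0,0,0.18],4],
    [[0,0,0],[0,0,0.18],4],
    [[0,0,0],[0,0,0.18],4],
    [[0,0,0],[0,0,0.18],4],
    [[0,0,0],[0,0,0.18],4],
    [[0,0,0],[0,0,0.18],4],
    [[0,0,0],[0,0,0.18],4],
    [[0,0,0],[0,0,0.18],4],
    [[0,0,0],[0,0,0.18],4],
    [[0,0,0],[0,0,0.18],4],
    [[0,0,0],[0,0,0.18],4],
    [[0,0,0],[0,0,0.18],4],
    [[0,0,0],[0,0,0.18],4]
  ]
}}

```text
time_s: 28.22
position: [0.3737, 0.2353, 0.2776]
tcp_rot: [-3.123, 0.058, -2.515]
force: [-0.1, -0.0, -0.4]
grip_width: 0.0401
gripper_force: 0.0
```

```bash
python3 - <<'E'
from go import *
go([.562,-.167,.13],down(175.4),"B");print(r.state()["joint_positions"].round(2),r.state()["position"])
E
```

```text
B turn [0.003 0.062 0.707] shift after turn cm [-21.99 -38.59  14.76] shift now [  9.2  -43.35  15.05] rows>= [4. 8.]
[ 0.57  0.1  -0.24  1.17 -0.02 -0.06] [0.37372569 0.23528015 0.27762627]
```

>>> {"fn": "servo_tool", "kwargs": {
  "series": [
    [[0,0,0],[0.001,0.016,0.177],4],
    [[0,0,0],[0.001,0.016,0.177],4],
    [[0,0,0],[0.001,0.015,0.177],4],
    [[0,0,0],[0,0.015,0.176],4],
    [[-2.75,-4.8,1],[0,0,0],3.8],
    [[-2.75,-4.8,1],[0,0,0],3.8],
    [[-2.75,-4.8,1],[0,0,0],3.8],
    [[-2.75,-4.8,1],[0,0,0],3.8],
    [[-2.75,-4.8,1],[0,0,0],3.8],
    [[-2.75,-4.8,1],[0,0,0],3.8],
    [[-2.75,-4.9,1],[0,0,0],3.8],
    [[-2.75,-4.9,1],[0,0,0],3.8],
    [[0,0,3.4],[0,0,0],3.8],
    [[0,0,3.4],[0,0,0],3.8],
    [[0,0,0],[0,0,0],3.8],
    [[0,0,0],[0,0,0],3.8]
  ]
}}

```text
time_s: 30.22
position: [0.5648, -0.1661, 0.1315]
tcp_rot: [3.14, 0.003, 3.067]
force: [0.7, 1.2, 1.3]
grip_width: 0.0382
gripper_force: 0.0
```

```bash
python3 - <<'E'
from go import *
from h import *
s=r.snapshot("wrist")
for c,sz,a in blobs(s,200):print(np.round(c),np.round(sz),a,onz(s,*c,.013).round(4))
go([.562,-.167,.076],down(175.4),"B");print(r.state()["joint_positions"].round(2),r.state()["position"])
E
```

```text
[256. 200.] [144.  33.] 90.0 [ 0.5594 -0.164   0.013 ]
B turn [0.001 0.005 0.006] shift after turn cm [ 0.33 -0.11  5.66] shift now [ 0.35 -0.11  5.66] rows>= [1. 1.]
[-0.29  0.53 -0.02  1.01  0.   -0.21] [ 0.56533188 -0.16614663  0.13258477]
```

>>> {"fn": "servo_tool", "kwargs": {
  "series": [
    [[0.6,0.1,2],[0,0.005,0.006],3.8],
    [[0,0,2],[0,0,0],3.8],
    [[0,0,1],[0,0,0],3.8],
    [[0,0,0.6],[0,0,0],3.8],
    [[0,0,0],[0,0,0],3.8],
    [[0,0,0],[0,0,0],1.5],
    [[0,0,0],[0,0,0],1.5],
    [[0,0,0],[0,0,0],1.5],
    [[0,0,0],[0,0,0],1.5],
    [[0,0,-1.5],[0,0,0],1.5],
    [[0,0,-4],[0,0,0],1.5],
    [[0,0,-4],[0,0,0],1.5],
    [[0,0,-4],[0,0,0],1.5],
    [[0,0,-4],[0,0,0],1.5],
    [[0,0,-4],[0,0,0],1.5],
    [[0,0,0],[0,0,0],1.5],
    [[0,0,0],[0,0,0],1.5],
    [[0,0,0],[0,0,0],1.5]
  ],
  "squeeze": 60
}}

```text
time_s: 32.52
position: [0.5578, -0.1645, 0.2886]
tcp_rot: [3.14, -0.006, 3.061]
force: [0.4, -0.3, -2.2]
grip_width: 0.0198
gripper_force: 58.9
```

```bash
python3 weigh.py
```

```text
F [ 0.01  0.07 -2.73] M [-0.005  0.063  0.004] sd [0.021 0.037 0.016] [0.51 0.47 0.37]
moment about (x × -Z): + means heavy end at tool +x: [-0.058, -0.067, -0.125, -0.099, -0.101, 0.023, -0.06, -0.06, -0.022, -0.039, -0.058, -0.084] -0.06251723335929225 [-0.29  0.41  0.21  1.37  0.   -0.21] [ 0.55883058 -0.16475089  0.29087359] 33.125
```

B's heavy end is also at tool -x (-0.063 N m). Turning clockwise (j6 towards +3.09) for the right lane.

>>> {"fn": "servo_tool", "kwargs": {
  "series": [
    [[0,0,0],[0,0,0.18],1.5],
    [[0,0,0],[0,0,0.18],1.5],
    [[0,0,0],[0,0,0.18],1.5],
    [[0,0,0],[0,0,0.18],1.5],
    [[0,0,0],[0,0,0.18],1.5],
    [[0,0,0],[0,0,0.18],1.5],
    [[0,0,0],[0,0,0.18],1.5],
    [[0,0,0],[0,0,0.18],1.5],
    [[0,0,0],[0,0,0.18],1.5],
    [[0,0,0],[0,0,0.18],1.5],
    [[0,0,0],[0,0,0.18],1.5],
    [[0,0,0],[0,0,0.18],1.5],
    [[0,0,0],[0,0,0.18],1.5],
    [[0,0,0],[0,0,0.18],1.5],
    [[0,0,0],[0,0,0.17],1.5],
    [[0,0,0],[0,0,0],1.5]
  ]
}}

```text
time_s: 35.12
position: [0.5589, -0.1648, 0.291]
tcp_rot: [-3.14, 0.001, 0.373]
force: [-0.6, 0.2, -3.0]
grip_width: 0.0199
gripper_force: 58.8
```

```bash
python3 - <<'E'
from go import *
p,Rt=board([.105,-.0553,.093]);print(p);go(p+[0,0,.04],down(21.16),"lev");print(r.state()["joint_positions"].round(2),r.state()["time_s"])
E
```

```text
[0.48956686 0.16374534 0.22025825]
lev turn [-0.002  0.001  0.004] shift after turn cm [  5.39 -33.14   3.07] shift now [  5.52 -33.11   3.12] rows>= [1. 6.]
[-0.29  0.41  0.21  1.37  0.    2.48] 35.125
```

>>> {"fn": "servo_tool", "kwargs": {
  "series": [
    [[0.9,-5.5,0.3],[0,0,0],1.5],
    [[0.9,-5.5,0.3],[0,0,0],1.5],
    [[0.9,-5.5,0.3],[0,0,0],1.5],
    [[0.9,-5.5,0.6],[0,0,0],1.5],
    [[0.9,-5.5,0.8],[0,0,0],1.5],
    [[0.9,-5.6,0.8],[0,0,0],1.5],
    [[0,0,0],[0,0.175,0],1.5],
    [[0,0,0],[0,0.175,0],1.5],
    [[0,0,0],[0,0.174,0],1.5],
    [[0,0,0],[0,0.174,0],1.5],
    [[0,0,0],[0,0,0],1.5],
    [[0,0,0],[0,0,0],1.5]
  ]
}}

```text
time_s: 36.62
position: [0.4902, 0.1637, 0.2619]
tcp_rot: [-3.14, -0.696, 0.371]
force: [0.5, 0.3, -1.9]
grip_width: 0.0195
gripper_force: 59.4
```

```bash
cat > pl.py <<'E'
from go import *
import rack
s=r.snapshot("wrist");st=r.state();Rt=T.from_euler('xyz',st["tcp_rot"])
q=lambda a:np.array(__import__("h").proj(s,st["position"]+Rt.apply(a)))
im=s["color"][:,int(round(q([.06,0,.05])[0]))].astype(int)
org=[v for v in range(100,200) if im[v,0]-im[v,2]>90 and im[v,0]>170];print("orange v",org[:1],org[-1:])
for off in(-.003,0,.003,.006):print(off,"pred orange/hex-inner v",[q([.051+off,0,h-.011])[1].round(1) for h in(.0626,.0636)])
p,R2=board([.095,-.0553,.019]);go(p,R2,"pre-keeper +6mm")
print(st["joint_positions"].round(2),(rack.R.T@(st["position"]-rack.O)).round(4),st["time_s"])
E
python3 pl.py
```

```text
orange v [150] [155]
-0.003 pred orange/hex-inner v [np.float64(152.2), np.float64(151.8)]
0 pred orange/hex-inner v [np.float64(144.9), np.float64(144.5)]
0.003 pred orange/hex-inner v [np.float64(137.5), np.float64(137.2)]
0.006 pred orange/hex-inner v [np.float64(130.0), np.float64(129.7)]
pre-keeper +6mm turn [-0.002 -0.001  0.001] shift after turn cm [-3.88 -0.03 10.56] shift now [-3.890e+00 -1.000e-02  1.056e+01] rows>= [1. 2.]
[ 0.3  -0.04 -0.65  0.27  0.05  3.09] [ 0.1338 -0.0556  0.1882] 36.675
```

>>> {"fn": "servo_tool", "kwargs": {
  "series": [
    [[-1.9,0,4],[0,0,0],1.5],
    [[-2,0,4],[0,0,0],1.5],
    [[0,0,1.7],[0,0.01,0],1.5],
    [[0,0,0.8],[0,0.01,0],1.5],
    [[0,0,0],[0,0,0],1.5],
    [[0,0,0],[0,0,0],1.5]
  ]
}}

```text
time_s: 37.42
position: [0.5249, 0.1774, 0.1561]
tcp_rot: [-3.139, -0.718, 0.37]
force: [0.4, 1.1, -2.7]
grip_width: 0.0199
gripper_force: 59.4
```

```bash
python3 look.py s20.pkl
```

```text
F tool [-1.1  -0.9   2.57] M [ 0.03  -1.047 -0.032] tcp board [ 0.0927 -0.0553  0.0831] [-3.139 -0.718  0.37 ]
pred home hex-top v/u for lanes: [[4.1, 179.8], [125.8, 180.1], [247.7, 180.4]] at +15mm [ -3.4 146. ]
orange px: []
[[64, 0, 24, 27, 251], [152, 0, 20, 36, 206], [489, 2, 23, 42, 313], [228, 148, 51, 8, 282], [0, 158, 112, 3, 158], [288, 161, 29, 46, 1194], [76, 163, 33, 46, 1185], [183, 162, 30, 46, 1184], [3, 205, 50, 11, 201], [114, 204, 48, 11, 196]]
blue [142. 242.] [61. 40.] 82
blue [ 44. 270.] [119.  53.] 80
blue [254. 243.] [175.  47.] 89
```

>>> {"fn": "servo_tool", "kwargs": {
  "series": [
    [[0,-0.1,0.2],[0,0,0],1.5],
    [[-0.5,0,-0.01],[0,0,0],1.5],
    [[-0.5,0,-0.01],[0,0,0],1.5],
    [[-0.4,0,-0.01],[0,0,0],1.5],
    [[0,0,0],[0,0,0],1.5]
  ]
}}

```text
time_s: 38.1
position: [0.5141, 0.1744, 0.1438]
tcp_rot: [-3.139, -0.715, 0.369]
force: [0.4, 0.3, -2.1]
grip_width: 0.0194
gripper_force: 59.4
```

```bash
python3 look.py s21.pkl | head -1
```

```text
F tool [-0.97 -0.14  1.95] M [ 0.038 -0.993 -0.012] tcp board [ 0.0763 -0.0542  0.0808] [-3.139 -0.715  0.369]
```

>>> {"fn": "servo_tool", "kwargs": {
  "series": [
    [[-0.4,0,-0.01],[0,0,0],1.5],
    [[-0.3,0,-0.01],[0,0,0],1.5],
    [[-0.3,0,0],[0,0,0],1.5],
    [[0,0,0],[0,0,0],1.5]
  ]
}}

```text
time_s: 38.65
position: [0.5072, 0.1717, 0.1376]
tcp_rot: [-3.139, -0.716, 0.369]
force: [0.6, 0.1, -2.6]
grip_width: 0.0196
gripper_force: 59.4
```

```bash
python3 look.py s22.pkl
```

```text
F tool [-1.2   0.07  2.37] M [-0.061 -0.965 -0.024] tcp board [ 0.0667 -0.0542  0.0809] [-3.139 -0.716  0.369]
pred home hex-top v/u for lanes: [[-11.7, 119.6], [119.1, 119.8], [250.0, 120.0]] at +15mm [-20.3  81.2]
orange px: []
[[293, 108, 30, 50, 1343], [67, 111, 36, 50, 1385], [181, 110, 30, 50, 1380], [227, 147, 52, 9, 288], [0, 151, 43, 10, 226], [106, 150, 53, 9, 290]]
blue [254. 259.] [141.  46.] 88
blue [142. 215.] [118.  48.] 83
blue [ 37. 243.] [175.  57.] 79
blue [256. 170.] [30. 41.] 89
```

>>> {"fn": "servo_tool", "kwargs": {
  "series": [
    [[-0.25,0,0.1],[0,-0.01,0],1.5],
    [[0,0,0.1],[0,-0.01,0],1.5],
    [[0,0,0],[0,0,0],1.5],
    [[0,0,0],[0,0,0],2.6],
    [[0,0,0],[0,0,0],3.4],
    [[0,0,0],[0,0,0],3.6],
    [[0,0,-2],[0,0,0],3.6],
    [[0,0,-4],[0,0,0],3.6],
    [[0,0,-4],[0,0,0],3.6],
    [[0,0,-2],[0,0,0],3.6],
    [[0,0,0],[0,0,0],3.6],
    [[0,0,0],[0,0,0],3.6]
  ]
}}

```text
time_s: 40.2
position: [0.4355, 0.1436, 0.2265]
tcp_rot: [-3.139, -0.697, 0.37]
force: [-1.1, 0.4, -0.4]
grip_width: 0.0362
gripper_force: 0.0
```

```bash
python3 look.py s23.pkl
```

```text
F tool [-0.95 -0.81 -0.22] M [-0.026 -0.641  0.023] tcp board [ 0.0648 -0.0545  0.1985] [-3.139 -0.697  0.37 ]
pred home hex-top v/u for lanes: [[113.2, 105.5], [182.2, 105.6], [251.2, 105.8]] at +15mm [110.7  85.3]
orange px: []
[[114, 0, 16, 18, 125], [181, 0, 12, 25, 102], [424, 0, 53, 40, 1057], [148, 101, 20, 29, 440], [212, 101, 17, 29, 439], [276, 100, 17, 29, 462], [85, 102, 19, 29, 438], [173, 123, 28, 5, 83], [239, 122, 27, 4, 79], [108, 124, 28, 4, 82], [82, 220, 98, 52, 1907], [217, 222, 72, 49, 1613], [124, 229, 28, 12, 87], [240, 229, 27, 10, 81]]
blue [130. 182.] [109.  27.] 84
blue [252. 181.] [108.  23.] 90
blue [191. 181.] [108.  25.] 86
```

All three rings lie at v=122–124, with the right one perhaps 0.7 mm high. There is time for a gentle nudge on its upper end to make sure it is fully home.

>>> {"fn": "servo_tool", "kwargs": {
  "series": [
    [[5,0,0],[0,0,0],0],
    [[5.2,0,0],[0,0,0],0],
    [[0,0,4],[0,0,0],0],
    [[0,0,4],[0,0,0],0],
    [[0,0,3.7],[0,0,0],0],
    [[-0.6,0,0],[0,0,0],0],
    [[-0.6,0,0],[0,0,0],0],
    [[-0.6,0,0],[0,0,0],0],
    [[-0.3,0,0],[0,0,0],0],
    [[0,0,0],[0,0,0],0]
  ]
}}

```text
time_s: 41.5
position: [0.563, 0.1933, 0.1899]
tcp_rot: [-3.139, -0.698, 0.37]
force: [1.2, 0.1, 0.4]
grip_width: 0.0001
gripper_force: 0.0
```

>>> {"fn": "servo_tool", "kwargs": {
  "series": [
    [[-0.3,0,0],[0,0,0],0],
    [[-0.2,0,0],[0,0,0],0],
    [[0,0,0],[0,0,0],0]
  ]
}}

```text
time_s: 41.88
position: [0.5605, 0.1923, 0.1871]
tcp_rot: [-3.139, -0.7, 0.37]
force: [0.9, 0.2, 2.5]
grip_width: -0.0
gripper_force: 1.2
```

```bash
python3 look.py s24.pkl|head -1
```

```text
F tool [ 2.31  0.15 -1.29] M [ 0.007 -0.096 -0.067] tcp board [ 0.1422 -0.0542  0.082 ] [-3.139 -0.7    0.37 ]
```

>>> {"fn": "servo_tool", "kwargs": {
  "series": [
    [[-0.2,0,0],[0,0,0],0],
    [[0,0,0],[0,0,0],0],
    [[1,0,0],[0,0,0],0],
    [[0.8,0,0],[0,0,0],0],
    [[0,0,-4],[0,0,0],0],
    [[0,0,-5],[0,0,0],0],
    [[-5,0,-3],[0,0,0],0],
    [[-5,0,0],[0,0,0],0],
    [[0,0,0],[0,0,0],0],
    [[0,0,0],[0,0,0],0]
  ]
}}

```text
time_s: 43.18
position: [0.4284, 0.1408, 0.2245]
tcp_rot: [-3.139, -0.697, 0.37]
force: [0.7, -0.2, 0.3]
grip_width: 0.0003
gripper_force: 0.0
```

```bash
python3 look.py s25.pkl
```

```text
F tool [0.63 0.44 0.15] M [ 0.019 -0.575 -0.038] tcp board [ 0.0577 -0.0546  0.2018] [-3.139 -0.697  0.37 ]
pred home hex-top v/u for lanes: [[113.9, 96.2], [182.5, 96.3], [251.1, 96.4]] at +15mm [111.4  76. ]
orange px: []
[[116, 0, 13, 13, 89], [181, 0, 10, 19, 82], [423, 0, 53, 34, 784], [276, 91, 17, 29, 443], [86, 93, 19, 30, 445], [149, 93, 18, 29, 452], [212, 92, 17, 29, 444], [239, 113, 28, 4, 80], [109, 115, 28, 4, 83], [173, 114, 28, 4, 81], [216, 211, 18, 3, 26], [83, 212, 149, 53, 3345], [276, 213, 20, 49, 513], [123, 223, 28, 9, 83], [182, 222, 27, 9, 80]]
blue [252. 170.] [105.  24.] 90
blue [191. 173.] [109.  25.] 86
blue [131. 172.] [110.  27.] 84
```

All three handles sit level with each other and the rack strips show the same slight slant, so it's done.

```bash
python3 -c "
from bench import r
print(r.finish_job())"
```

```text
the job is handed in; nothing more can be done
None
```

The job is handed in at about 43 s: both handles are racked heavy end down, handle A in the left lane and handle B in the right, slid home under the keeper and level with handle 3, as far as the camera images show.

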